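Deckle on the mould, stencil held ready for spraying

TASK

Set the loose wooden deckle over the mould in the drain tray so that it drops fully home and sits level all round, and let go of it. Then take the flat stencil by its wooden handle, carry it over the jars and the tray's wall, and finish while holding it still and level about a centimetre above the deckle, centred and square on it, so that a colleague can spray coloured pulp through it onto the wire. The stencil must never touch the deckle or the mould, and the jars and the spray bottle are to stay standing where they are.

Things in the scene. Friction and masses are not known exactly. Their poses are not given: they have to be found in the camera images.
- tray: Black plastic drain tray, fixed on the table, 370 x 280 mm plus a rolled rim 10 mm wide all round, 72 mm high, walls and floor 4 mm thick. Origin: centre of its underside; x along its length, z up. Two wooden battens 16 mm high, 22 mm wide, lie along y on its floor at x = -60 and +60 mm.
- mould: Papermaking mould, loose, 0.4 kg: shallow wooden frame 182 mm long (x), 140 mm wide (y), 26 mm high with a wire cover flush with its top. It lies on the tray's battens, wire side up, its underside 20 mm above the tray's. Origin: centre of its underside, z up.
- deckle: Deckle, loose, 0.2 kg: empty wooden frame 207 (x) x 165 (y) x 30 mm, on the table right way up. Bars 28.5 mm wide, window 150 x 108 mm. Origin: centre of its underside, z up. Below, a skirt 9 mm thick, 12 mm deep runs round the outer edge (inside 189 x 147 mm: 3.5 mm play each side of the mould); the 18 mm lip above it rests on the mould's top. Home: origin 14 mm above the mould's. Either end first.
- deckle_bar (a point): Middle of the top face of the deckle's short bar at its -x end, 89 mm from the deckle's centre and 30 mm above its underside; the +x bar is alike. Gripped across this bar (28.5 mm) at 40 N the deckle stays level. Once home, the wire in the window lies 18 mm below this point: fingertips must not reach lower.
- stencil: Spray stencil, loose, 0.12 kg: grey plastic plate 178 mm long (x), 135 mm wide (y), 3 mm thick, with a fern-shaped cut-out, lying flat on the table. A wooden handle 100 mm long (x), 20 mm wide (y) stands along its middle, top 37 mm above the plate's underside. Origin: centre of the underside, z up. Held over the deckle long side along long side, either end first.
- jar_a: Closed pigment jar, 52 mm across, 90 mm high, standing on the table close to the tray's +y wall. Origin: centre of its underside.
- jar_b: Closed pigment jar, 48 mm across, 100 mm high, standing on the table close to the tray's +y wall. Origin: centre of its underside.
- jar_c: Closed pigment jar, 52 mm across, 95 mm high, standing on the table close to the tray's -y wall. Origin: centre of its underside.
- sprayer: White trigger spray bottle, 68 mm across, 191 mm high, standing on the table off the far right (-y) corner of the tray. Origin: centre of its underside.
Not all that is in view belongs to the job. Leave any green or pink look-alike of the mould alone.

How it is judged:
By the outcome, as a careful person would: the job done as asked, in the order asked, and still so for the second after the job is handed in, while the arm keeps its last pose, push and grip.
It also fails if it takes over 72 s, if anything falls off the work surface, if the arm or the gripper's body presses on something with over 40 N, if the wrist force passes 120 N, or if a joint passes its speed limit or range.

ROBOT

A 7-joint arm with a two-finger parallel gripper is mounted at the origin on the work surface. World frame = base frame: x ahead of the robot, y to its left, z up, the work surface at z = 0. Lengths are in m, angles in rad, forces in N, time in s.
With the tool pointing down it reaches from about 0.425 to 0.875 m from the base axis. Payload 4.7 kg.
Tool frame: the origin (TCP) lies at the very end of the fingers, on their centre line; the grasp point (between the pads) lies 19 mm behind it; z points along the fingers, x is the direction in which the jaws open and shut, and the axes are right-handed (so a half turn about z gives the same grasp; the last joint's range is limited). The gripper opens to 87 mm and grips with 3 to 60 N. Pads are 19 mm wide; open, the fingers measure 117 mm over their backs; the gripper's body (75 mm by 190 mm) begins 51 mm behind the grasp point.
Start: joints at [-1.306, 0.321, -0.07, 1.45, 0.023, 1.371, -0.057], TCP at [0.161, 0.63, 0.223] pointing down, gripper open.
Joint ranges: [-2.86, 2.86], [-0.3, 2.09], [-1.38, 1.24], [0.06, 2.45], [-1.56, 4.7], [0.09, 2.05], [-2.69, 2.69]. Speed limits (rad/s): [2.57, 2.57, 3.14, 3.14, 3.14, 3.14, 3.14].

INTERFACE

Orientations are given as [roll, pitch, yaw] about the fixed x, y, z axes, in that order (R = Rz(yaw) Ry(pitch) Rx(roll)).
In Python, from bench import manip gives the robot as it stands. The module is installed in compiled form; this text tells all that it offers.
- The arm moves only by the tool servo_tool, never from a script. Its argument "commands" is a list of rows, each an object of numbers: "tx", "ty", "tz": the shift along the tool's x, y, z in cm; "rx", "ry", "rz": the turn, a rotation vector about the tool's x, y, z in rad; "fingers": the closure, from -1 (fully open) to 1 (shut). A call has 1 to 8 rows; each row is the pose to reach, as a shift and turn from the pose measured when the call began, along the tool's axes at that moment; what a row does not reach only later rows make up. A row lasts 1/10 s, in which the tool goes at most 50 mm and 8.59 degrees, less where a joint would pass 70% of its speed; a pose out of reach is approached as far as the arm can. A call with a gripper value outside its range is refused whole. The fingers move at their own pace and stop on an object; "squeeze" is the grip in N (left out, the last holds). Time passes only in rows, so rows that repeat a pose let the fingers close. It gives the time, the measured TCP pose, the force and the opening at its end, in the units of the state.
- manip.observe(): the state, without advancing time (a new reading comes with each control period).
- manip.get_image(name): name is "scene" or "side" or "wrist"; returns (picture, depth): 400x640x3 uint8, blue, green, red; 400x640 float32, m along the optical axis (not along the pixel's ray), 0 where there is no reading.
- manip.camera_info(name): a dict with "fx", "fy", "cx", "cy" (pixels), "cam_to_world" (4x4, takes a point from camera to world coordinates). Camera axes: x right, y down, z forward; pixel columns grow to the right and rows downward; lengths in m; the calibration is good to about 2 mm. A picture is of the moment at which its call begins: read the wrist's pose just before it. camera_info takes no time and is no camera call; for the wrist camera it gives the pose at the moment of the call.
- manip.job_done(): hands the job in, once; it reports no verdict.
Trained networks look in the newest picture that a camera, given by its name, has taken for a name from the list of things; names that differ only in an ending like _2 or _b are one class to them, and where a whole thing is asked for, a point or a joint stands for the part that bears it (a point fixed in the world has none). Each returns a list of dicts, best first, with "conf" (0 to 1); they miss things now and then, are a little off and sometimes report something else, mostly with a low value. They report only what shows in the picture. A call takes as long as a camera call. They do not tell look-alikes from the thing itself.
- manip.find_in(camera, label): "location" ([column, row] in pixels, amid what is visible of it).
- manip.silhouettes(camera, label): "region" (400x640 bool, what is visible of it) and "location" ([column, row] in pixels, amid what is visible of it).
The state is a dict: "clock": time; "q": joint angles; "qd": joint speeds; "effort": joint torques, N m; "eef_pos": TCP position; "tcp_rot": TCP orientation; "force": force on the tool from outside, world axes, zero at the start; "moment": the same for the moment, N m; "width": finger opening in m.
Only numpy, scipy, OpenCV 4.12 (cv2) and the standard library are available. Lean on these libraries where they do the work, as an engineer would, in place of code of your own. Each camera call takes 0.05 s, during which the arm holds its last target.

## Working session

There is one attempt and no reset: what is moved stays moved. The work goes in short steps, Python scripts to look and compute and a tool call to move; the robot and the scene stay as the last step left them, time stands still between calls to the robot, and variables do not carry over. Pictures are saved under pics/ and viewed, and the job is handed in when it is done.

Besides the shell and the picture viewer there is one more tool, called after "Call:" by a JSON object that holds its "op" and its "data". servo_tool: Moves the arm, as the interface text tells. Its arguments: {"type":"object","properties":{"commands":{"type":"array"},"squeeze":{"type":"number"}},"required":["commands"]}

```bash
mkdir -p pics && cat > h.py <<'E'
from bench import manip
import numpy as np, cv2
def snap(name,fn=None):
    ci=manip.camera_info(name); im,d=manip.get_image(name)
    if fn: cv2.imwrite('pics/'+fn,im)
    return im,d,ci
def world(d,ci):
    v,u=np.mgrid[0:d.shape[0],0:d.shape[1]]
    p=np.stack([(u-ci['cx'])/ci['fx']*d,(v-ci['cy'])/ci['fy']*d,d,np.ones_like(d)],-1)
    w=(p@np.array(ci['cam_to_world']).T)[...,:3]
    w[d<=0]=np.nan
    return w
E
python3 - <<'E'
from h import *
s=manip.observe(); print({k:np.round(v,3) for k,v in s.items()})
for n in ['scene','side','wrist']:
    im,d,ci=snap(n,n+'0.png'); print(n,np.round(ci['cam_to_world'],3).tolist(),ci['fx'],ci['cx'],ci['cy'])
    np.savez('/tmp/%s0.npz'%n,im=im,d=d,w=world(d,ci))
E
```

```text
{'clock': np.float64(0.0), 'q': array([-1.306,  0.322, -0.07 ,  1.452,  0.023,  1.371, -0.057]), 'qd': array([ 0.   ,  0.001,  0.   ,  0.001, -0.001, -0.001, -0.   ]), 'effort': array([-0.0000e+00, -4.9131e+01, -4.0400e-01, -3.1252e+01, -6.4000e-02,
        4.4000e-02,  0.0000e+00]), 'eef_pos': array([0.161, 0.629, 0.222]), 'tcp_rot': array([3.142e+00, 2.000e-03, 1.320e+00]), 'force': array([-0.445,  0.155,  0.837]), 'moment': array([-0.056,  0.001, -0.016]), 'width': np.float64(0.087)}
scene [[0.363, 0.588, -0.723, 1.242], [0.932, -0.245, 0.268, -0.281], [-0.019, -0.771, -0.637, 0.729], [0.0, 0.0, 0.0, 1.0]] 399.4538323692259 321.19794466562803 196.28740220265803
side [[0.982, -0.13, 0.134, 0.285], [-0.187, -0.688, 0.701, -1.031], [0.001, -0.714, -0.7, 1.088], [0.0, 0.0, 0.0, 1.0]] 500.46440873326424 322.0645654096292 198.61506358110074
wrist [[0.249, 0.938, 0.241, 0.095], [0.969, -0.241, -0.063, 0.645], [-0.001, 0.249, -0.969, 0.385], [0.0, 0.0, 0.0, 1.0]] 310.6382270627255 317.5062401279922 194.82649299592828
```

View pics/scene0.png

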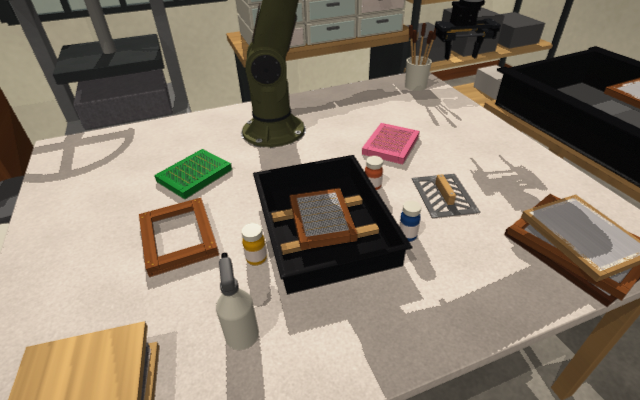

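View pics/side0.png

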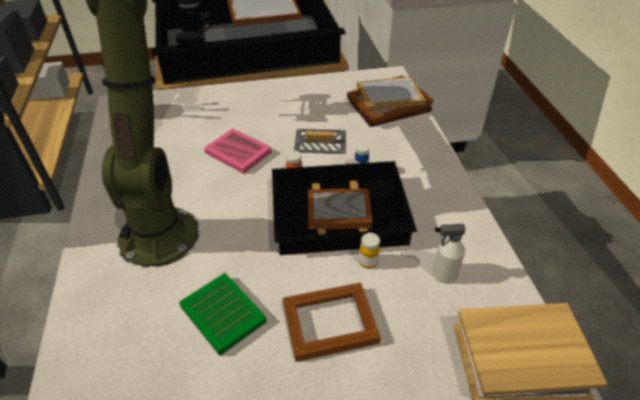

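View pics/wrist0.png

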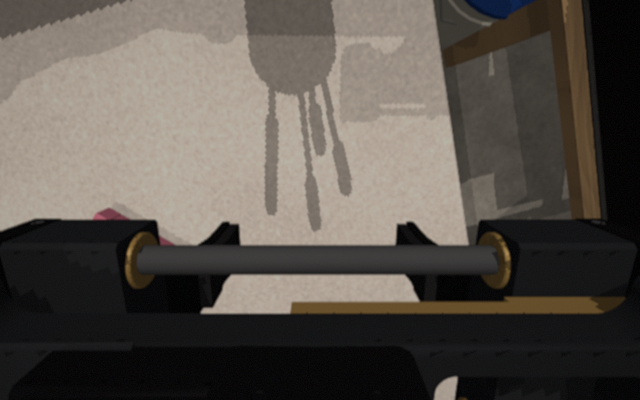

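Scene view: the deckle is the empty brown frame at (178,235). The tray is at (330,215) with the mould at (323,217). The stencil is at (445,195), jars at (374,172), (411,220) and (254,243), and the sprayer at (237,310). Things that could be mistaken for the mould or deckle: green frame (193,172), pink frame (391,142), and the stack of framed screens at (580,245).

```bash
cat > m.py <<'E'
from h import *
import sys
for cam in ['scene','side']:
    im,d,ci=snap(cam); w=world(d,ci)
    for l in ['deckle','mould','tray','stencil','jar_a','sprayer']:
        for r in manip.silhouettes(cam,l)[:4]:
            if r['conf']<.3: continue
            m=cv2.erode(r['region'].astype(np.uint8),np.ones((3,3)))>0
            p=w[m]; p=p[np.isfinite(p).all(1)]
            if len(p)<20: continue
            z=np.percentile(p[:,2],[2,50,98])
            top=p[p[:,2]>z[2]-.012]
            rc=cv2.minAreaRect(top[:,:2].astype(np.float32)*1000)
            print(cam,l,round(r['conf'],2),np.round(r['location']),'z',np.round(z,3),'rect',np.round(rc[0],1),np.round(rc[1],1),round(rc[2],1))
E
python3 m.py
```

```text
scene deckle 0.95 [175. 251.] z [0.008 0.029 0.032] rect [ 432.7 -373.3] [207.6 158.8] 1.8
scene mould 0.85 [196. 173.] z [0.008 0.026 0.029] rect [ 176.7 -297.7] [140.7 181.7] 29.3
scene mould 0.78 [322. 218.] z [0.029 0.046 0.049] rect [533.9 -19.2] [137.4 179.6] 80.1
scene mould 0.75 [388. 145.] z [0.009 0.026 0.029] rect [259.6 337.2] [137.2 182.7] 42.4
scene tray 0.69 [334. 243.] z [0.002 0.02  0.073] rect [534.6 -12.7] [297.9 388.4] 85.1
scene stencil 0.94 [445. 198.] z [0.    0.004 0.038] rect [545.3 348.8] [20.4 97.9] 76.4
scene jar_a 0.85 [414. 218.] z [0.022 0.073 0.101] rect [649.1 166.9] [35.5 35.9] 61.0
scene jar_a 0.73 [254. 244.] z [0.01  0.067 0.097] rect [ 576.9 -205.3] [43. 41.] 8.7
scene jar_a 0.67 [372. 172.] z [0.021 0.07  0.092] rect [429.1 180.5] [33.5 41.4] 65.1
scene sprayer 0.92 [233. 312.] z [0.015 0.111 0.192] rect [ 750.1 -281.8] [21.6 70.6] 86.1
side deckle 0.84 [336. 334.] z [0.008 0.028 0.033] rect [ 428.6 -377.2] [204.9 169.4] 3.0
side mould 0.9 [238. 150.] z [0.008 0.024 0.03 ] rect [254.5 328.3] [138.2 182.2] 43.0
side mould 0.75 [223. 312.] z [0.014 0.025 0.029] rect [ 170.9 -304.7] [137.7 182.4] 30.4
side mould 0.63 [292. 161.] z [0.059 0.084 0.092] rect [422.5 174.5] [36.3 45.9] 8.1
side tray 0.58 [337. 188.] z [-0.001  0.019  0.074] rect [530.8 -19.1] [306.  384.3] 84.8
side tray 0.34 [362. 152.] z [0.059 0.088 0.104] rect [641.8 162.7] [40.5 34.5] 76.3
side stencil 0.78 [319. 142.] z [-0.004  0.003  0.039] rect [540.4 349.3] [33.9 98.1] 76.1
side jar_a 0.77 [370. 253.] z [0.016 0.07  0.097] rect [ 570.6 -209.8] [42.3 39.6] 75.4
side jar_a 0.54 [361. 156.] z [0.057 0.085 0.104] rect [640.4 163. ] [40.4 31.8] 76.7
side jar_a 0.52 [291. 160.] z [0.061 0.086 0.093] rect [423.6 174.6] [45.3 34.4] 82.7
side sprayer 0.58 [450. 255.] z [0.011 0.111 0.191] rect [ 744.1 -286.3] [20.9 70.8] 85.2
```

```bash
cat > go.py <<'E'
# usage: go.py x y z yaw  -> row numbers from present pose (level tool, pointing down)
from h import *
import sys
from scipy.spatial.transform import Rotation as R
s=manip.observe(); p=np.array(s['eef_pos']); r=R.from_euler('xyz',s['tcp_rot'])
print('t',round(float(s['clock']),2),'p',np.round(p,4),'rot',np.round(s['tcp_rot'],4),'F',np.round(s['force'],1),'M',np.round(s['moment'],2),'w',round(float(s['width']),4),'q7',round(s['q'][6],2))
a=list(map(float,sys.argv[1:]))
for i in range(0,len(a),4):
    t=a[i:i+4]; d=r.inv().apply(np.array(t[:3])-p)*100
    rv=(r.inv()*R.from_euler('xyz',[np.pi,0,t[3]])).as_rotvec()
    print('tx %.2f ty %.2f tz %.2f | rx %.4f ry %.4f rz %.4f | dist %.1f'%(*d,*rv,np.linalg.norm(d)))
E
python3 go.py 0.6 0.15 0.28 0.6  0.53 -0.14 0.25 -0.17
```

```text
t 0.85 p [0.1613 0.6297 0.2226] rot [ 3.1416e+00 -1.0000e-04  1.3201e+00] F [ 0.4  0.6 -0.3] M [ 0.01 -0.02 -0.  ] w 0.0873 q7 -0.06
tx -35.58 ty 54.40 tz -5.74 | rx -0.0000 ry -0.0001 rz 0.7201 | dist 65.3
tx -65.41 ty 54.81 tz -2.75 | rx -0.0001 ry -0.0001 rz 1.4901 | dist 85.4
```

Call:
{"op": "servo_tool", "data": {"commands": [{"tx": -4, "ty": 6, "tz": -3, "rz": 0.1}, {"tx": -8, "ty": 12, "tz": -5, "rz": 0.2}, {"tx": -12, "ty": 18, "tz": -5.7, "rz": 0.3}, {"tx": -16, "ty": 24, "tz": -5.7, "rz": 0.4}, {"tx": -20, "ty": 30, "tz": -5.7, "rz": 0.5}, {"tx": -24, "ty": 36, "tz": -5.7, "rz": 0.6}, {"tx": -28, "ty": 42, "tz": -5.7, "rz": 0.7}, {"tx": -32, "ty": 48, "tz": -5.7, "rz": 0.8}]}}

```text
invalid input at $.commands[0]: expected keys tx, ty, tz, rx, ry, rz, fingers
```

```bash
python3 go.py 0.53 -0.14 0.25 -0.17
```

```text
t 0.85 p [0.1613 0.6297 0.2226] rot [ 3.1416e+00 -1.0000e-04  1.3201e+00] F [ 0.4  0.6 -0.3] M [ 0.01 -0.02 -0.  ] w 0.0873 q7 -0.06
tx -65.41 ty 54.81 tz -2.75 | rx -0.0001 ry -0.0001 rz 1.4901 | dist 85.4
```

Call:
{"op": "servo_tool", "data": {"commands": [{"tx": -4, "ty": 6, "tz": -3, "rx": 0, "ry": 0, "rz": 0.1, "fingers": -1}, {"tx": -8, "ty": 12, "tz": -5, "rx": 0, "ry": 0, "rz": 0.2, "fingers": -1}, {"tx": -12, "ty": 18, "tz": -5.7, "rx": 0, "ry": 0, "rz": 0.3, "fingers": -1}, {"tx": -16, "ty": 24, "tz": -5.7, "rx": 0, "ry": 0, "rz": 0.4, "fingers": -1}, {"tx": -20, "ty": 30, "tz": -5.7, "rx": 0, "ry": 0, "rz": 0.5, "fingers": -1}, {"tx": -24, "ty": 36, "tz": -5.7, "rx": 0, "ry": 0, "rz": 0.6, "fingers": -1}, {"tx": -28, "ty": 42, "tz": -5.7, "rx": 0, "ry": 0, "rz": 0.7, "fingers": -1}, {"tx": -32, "ty": 48, "tz": -5.7, "rx": 0, "ry": 0, "rz": 0.8, "fingers": -1}]}}

```text
clock: 1.65
eef_pos: [0.4249, 0.3359, 0.2773]
tcp_rot: [-3.141, -0.001, 0.516]
force: [0.7, 0.8, -0.2]
width: 0.0867
```

```bash
python3 go.py 0.53 -0.14 0.25 -0.17
```

```text
t 1.65 p [0.4249 0.3359 0.2773] rot [-3.141e+00 -1.200e-03  5.161e-01] F [ 0.7  0.8 -0.2] M [ 0.01 -0.1  -0.02] w 0.0867 q7 -0.19
tx -14.35 ty 46.58 tz 2.69 | rx -0.0010 ry -0.0010 rz 0.6861 | dist 48.8
```

Call:
{"op": "servo_tool", "data": {"commands": [{"tx": -1.3, "ty": 4.5, "tz": 0, "rx": 0, "ry": 0, "rz": 0.07, "fingers": -1}, {"tx": -2.6, "ty": 9, "tz": 0, "rx": 0, "ry": 0, "rz": 0.14, "fingers": -1}, {"tx": -3.9, "ty": 13.5, "tz": 0, "rx": 0, "ry": 0, "rz": 0.21, "fingers": -1}, {"tx": -5.2, "ty": 18, "tz": 0, "rx": 0, "ry": 0, "rz": 0.28, "fingers": -1}, {"tx": -6.5, "ty": 22.5, "tz": 0, "rx": 0, "ry": 0, "rz": 0.35, "fingers": -1}, {"tx": -7.8, "ty": 27, "tz": 0, "rx": 0, "ry": 0, "rz": 0.42, "fingers": -1}, {"tx": -9.1, "ty": 31.5, "tz": 0, "rx": 0, "ry": 0, "rz": 0.49, "fingers": -1}, {"tx": -10.4, "ty": 36, "tz": 0, "rx": 0, "ry": 0, "rz": 0.56, "fingers": -1}]}}

```text
clock: 2.45
eef_pos: [0.5122, -0.0304, 0.2775]
tcp_rot: [-3.14, -0.002, -0.047]
force: [1.3, 0.2, 0.5]
width: 0.087
```

```bash
python3 go.py 0.53 -0.14 0.25 -0.17
```

```text
t 2.45 p [ 0.5122 -0.0304  0.2775] rot [-3.1396e+00 -1.9000e-03 -4.6700e-02] F [1.3 0.2 0.5] M [-0.03 -0.01  0.02] w 0.087 q7 -0.04
tx 2.28 ty 10.87 tz 2.73 | rx -0.0021 ry -0.0017 rz 0.1233 | dist 11.4
```

Call:
{"op": "servo_tool", "data": {"commands": [{"tx": 1, "ty": 4.5, "tz": 1, "rx": 0, "ry": 0, "rz": 0.06, "fingers": -1}, {"tx": 2, "ty": 9, "tz": 2, "rx": 0, "ry": 0, "rz": 0.12, "fingers": -1}, {"tx": 2.3, "ty": 10.9, "tz": 2.7, "rx": -0.002, "ry": -0.002, "rz": 0.123, "fingers": -1}, {"tx": 2.3, "ty": 10.9, "tz": 2.7, "rx": -0.002, "ry": -0.002, "rz": 0.123, "fingers": -1}, {"tx": 2.3, "ty": 10.9, "tz": 2.7, "rx": -0.002, "ry": -0.002, "rz": 0.123, "fingers": -1}]}}

```text
clock: 2.95
eef_pos: [0.5302, -0.1398, 0.2502]
tcp_rot: [-3.141, 0.001, -0.17]
force: [1.3, -0.1, -0.0]
width: 0.0869
```

```bash
cat > w.py <<'E'
# wrist measure: w.py label zlo zhi file
from h import *
import sys
l,zl,zh,fn=sys.argv[1],float(sys.argv[2]),float(sys.argv[3]),sys.argv[4]
im,d,ci=snap('wrist',fn); w=world(d,ci)
s=manip.silhouettes('wrist',l)
for r in s[:3]:
    m=r['region']
    p=w[m]; p=p[np.isfinite(p).all(1)]
    t=p[(p[:,2]>zl)&(p[:,2]<zh)]
    if len(t)<50: print(r['conf'],r['location'],'few'); continue
    img=im.copy(); img[m]=img[m]//2+np.array([0,0,120],np.uint8); cv2.imwrite('pics/m_'+fn,img)
    rc=cv2.minAreaRect(t[:,:2].astype(np.float32)*1000)
    A=np.c_[t[:,:2]-t[:,:2].mean(0),np.ones(len(t))]; c=np.linalg.lstsq(A,t[:,2],rcond=None)[0]
    print(round(r['conf'],2),np.round(r['location']),'n',len(t),'zmed',round(np.median(t[:,2]),4),'slope',np.round(c[:2],4),'rect',np.round(rc[0],1),np.round(rc[1],1),round(rc[2],2))
E
python3 go.py 0.53 -0.14 0.25 -0.17; python3 w.py mould 0.035 0.058 w1.png
```

```text
t 2.95 p [ 0.5302 -0.1398  0.2502] rot [-3.1409e+00  7.0000e-04 -1.6990e-01] F [ 1.3 -0.1 -0. ] M [-0.09  0.08  0.  ] w 0.0869 q7 0.1
tx -0.01 ty 0.03 tz 0.02 | rx -0.0007 ry 0.0007 rz 0.0001 | dist 0.0
0.78 [295.  64.] n 21629 zmed 0.0468 slope [0.0008 0.0008] rect [528.  -20.6] [135.7 182.4] 80.27
```

View pics/m_w1.png

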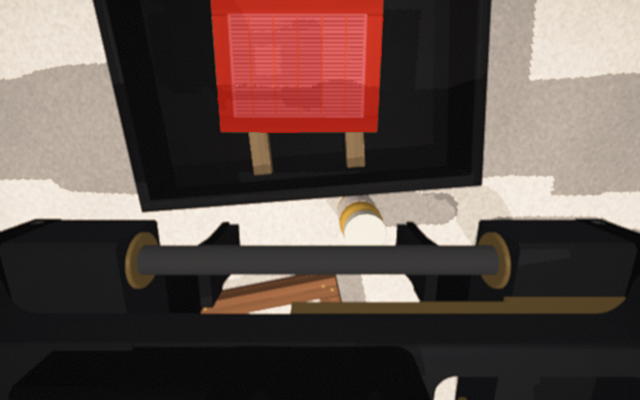

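Call:
{"op": "servo_tool", "data": {"commands": [{"tx": 0, "ty": -3, "tz": 0, "rx": 0, "ry": 0, "rz": 0, "fingers": -1}, {"tx": 0, "ty": -5, "tz": 0, "rx": 0, "ry": 0, "rz": 0, "fingers": -1}, {"tx": 0, "ty": -5, "tz": 0, "rx": 0, "ry": 0, "rz": 0, "fingers": -1}]}}

```text
clock: 3.35
eef_pos: [0.5398, -0.0832, 0.2508]
tcp_rot: [-3.138, -0.0, -0.158]
force: [-0.4, 0.4, -0.4]
width: 0.0874
```

```bash
python3 w.py mould 0.035 0.058 w2.png; python3 go.py 0.53 -0.25 0.25 0.03  0.43 -0.46 0.23 0.04;cp pics/m_w2.png pics/v2.png
```

```text
0.57 [298. 117.] n 19504 zmed 0.0468 slope [0.0009 0.0004] rect [528.1 -18.8] [140.  182.2] 80.16
t 3.45 p [ 0.5391 -0.0878  0.2509] rot [-3.1405e+00 -5.0000e-04 -1.6360e-01] F [ 0.1 -0.4 -0.5] M [-0.16  0.07 -0.02] w 0.0869 q7 0.01
tx 1.75 ty 16.15 tz 0.08 | rx -0.0010 ry -0.0006 rz -0.1936 | dist 16.2
tx -4.70 ty 38.50 tz 2.05 | rx -0.0010 ry -0.0006 rz -0.2036 | dist 38.8
```

View pics/m_w2.png

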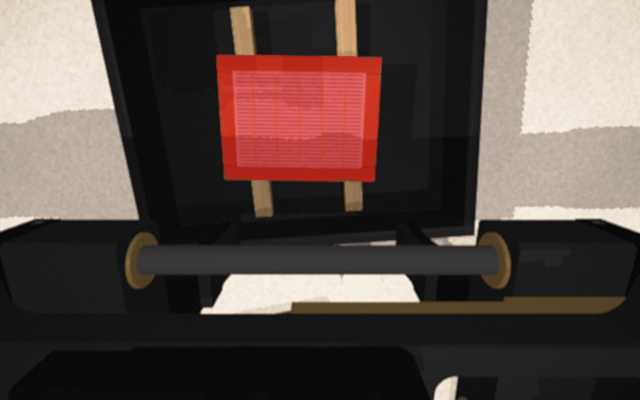

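Now the whole mould is in view (centre about (300,120)) at the right height and size, on the two battens. I'll measure once more now that the arm has settled.

Call:
{"op": "servo_tool", "data": {"commands": [{"tx": 0, "ty": 0, "tz": 0, "rx": 0, "ry": 0, "rz": 0, "fingers": -1}, {"tx": 0, "ty": 0, "tz": 0, "rx": 0, "ry": 0, "rz": 0, "fingers": -1}]}}

```text
clock: 3.65
eef_pos: [0.5389, -0.0886, 0.2512]
tcp_rot: [-3.14, -0.001, -0.165]
force: [0.1, -0.8, -0.5]
width: 0.087
```

```bash
python3 w.py mould 0.035 0.058 w3.png;  python3 w.py mould 0.035 0.058 w4.png; python3 go.py 0.53 -0.25 0.25 0.03  0.43 -0.46 0.25 0.04
```

```text
0.75 [298. 112.] n 19870 zmed 0.0468 slope [0.0008 0.0005] rect [528.  -18.9] [140.3 182.3] 80.16
0.7 [297. 110.] n 19616 zmed 0.0468 slope [0.0009 0.0006] rect [528.1 -19. ] [139.3 182.3] 80.55
t 3.85 p [ 0.539  -0.0884  0.251 ] rot [-3.1405e+00 -6.0000e-04 -1.6460e-01] F [-0.7 -0.5 -0.1] M [-0.1   0.06 -0.02] w 0.0873 q7 0.01
tx 1.76 ty 16.09 tz 0.08 | rx -0.0010 ry -0.0007 rz -0.1946 | dist 16.2
tx -4.66 ty 38.45 tz 0.06 | rx -0.0010 ry -0.0007 rz -0.2046 | dist 38.7
```

Call:
{"op": "servo_tool", "data": {"commands": [{"tx": -0.5, "ty": 4.6, "tz": 0, "rx": 0, "ry": 0, "rz": -0.03, "fingers": -1}, {"tx": -1, "ty": 9.2, "tz": 0, "rx": 0, "ry": 0, "rz": -0.06, "fingers": -1}, {"tx": -1.5, "ty": 13.8, "tz": 0, "rx": 0, "ry": 0, "rz": -0.09, "fingers": -1}, {"tx": -2, "ty": 18.4, "tz": 0, "rx": 0, "ry": 0, "rz": -0.12, "fingers": -1}, {"tx": -2.5, "ty": 23, "tz": 0, "rx": 0, "ry": 0, "rz": -0.15, "fingers": -1}, {"tx": -3, "ty": 27.6, "tz": 0, "rx": 0, "ry": 0, "rz": -0.18, "fingers": -1}, {"tx": -3.5, "ty": 32.2, "tz": 0, "rx": 0, "ry": 0, "rz": -0.2, "fingers": -1}, {"tx": -4, "ty": 36.8, "tz": 0, "rx": 0, "ry": 0, "rz": -0.205, "fingers": -1}]}}

```text
clock: 4.65
eef_pos: [0.4387, -0.4466, 0.2506]
tcp_rot: [-3.141, -0.001, 0.041]
force: [0.1, 0.0, 0.3]
width: 0.087
```

```bash
python3 go.py 0.44 -0.46 0.25 0.04
```

```text
t 4.65 p [ 0.4387 -0.4466  0.2506] rot [-3.1407e+00 -1.2000e-03  4.1400e-02] F [0.1 0.  0.3] M [-0.08  0.    0.02] w 0.087 q7 1.01
tx 0.08 ty 1.35 tz 0.06 | rx -0.0009 ry -0.0012 rz 0.0014 | dist 1.4
```

Call:
{"op": "servo_tool", "data": {"commands": [{"tx": 0, "ty": 1.3, "tz": 0, "rx": 0, "ry": 0, "rz": 0, "fingers": -1}, {"tx": 0, "ty": 1.3, "tz": 0, "rx": 0, "ry": 0, "rz": 0, "fingers": -1}, {"tx": 0, "ty": 1.3, "tz": 0, "rx": 0, "ry": 0, "rz": 0, "fingers": -1}]}}

```text
clock: 4.95
eef_pos: [0.4394, -0.4591, 0.2503]
tcp_rot: [-3.14, -0.001, 0.041]
force: [0.6, 0.4, 0.5]
width: 0.0872
```

```bash
python3 w.py deckle 0.02 0.04 w5.png;  python3 w.py deckle 0.02 0.04 w6.png; python3 go.py
```

```text
0.72 [310.  53.] n 13900 zmed 0.0307 slope [ 0.001  -0.0001] rect [ 428.8 -374.8] [207.2 165.3] 2.58
0.94 [310.  51.] n 13665 zmed 0.0307 slope [ 0.0006 -0.0002] rect [ 428.9 -375. ] [207.  164.8] 2.5
t 5.15 p [ 0.4404 -0.4579  0.2507] rot [-3.1398e+00 -2.0000e-03  4.4200e-02] F [-0.4 -0.2 -0.5] M [-0.1  -0.03  0.01] w 0.0868 q7 1.03
```

View pics/m_w6.png

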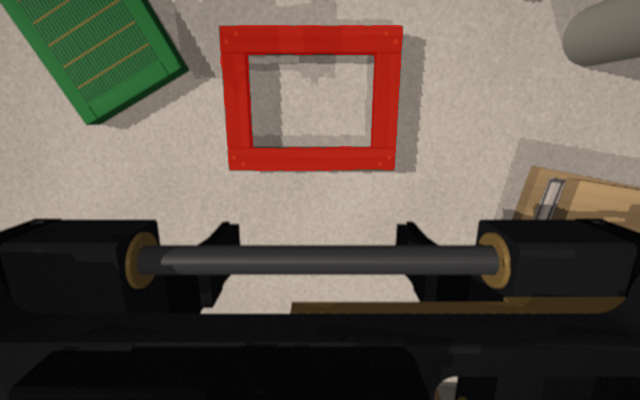

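```bash
python3 go.py 0.5178 -0.371 0.10 0.0443 0.5178 -0.371 0.016 0.0443
```

```text
t 5.15 p [ 0.4404 -0.4579  0.2507] rot [-3.1398e+00 -2.0000e-03  4.4200e-02] F [-0.4 -0.2 -0.5] M [-0.1  -0.03  0.01] w 0.0868 q7 1.03
tx 8.09 ty -8.31 tz 15.10 | rx -0.0018 ry -0.0020 rz -0.0001 | dist 19.0
tx 8.07 ty -8.30 tz 23.50 | rx -0.0018 ry -0.0020 rz -0.0001 | dist 26.2
```

Call:
{"op": "servo_tool", "data": {"commands": [{"tx": 2.7, "ty": -2.8, "tz": 2.5, "rx": 0, "ry": 0, "rz": 0, "fingers": -1}, {"tx": 5.4, "ty": -5.6, "tz": 5, "rx": -0.002, "ry": -0.002, "rz": 0, "fingers": -1}, {"tx": 8.1, "ty": -8.3, "tz": 9, "rx": -0.002, "ry": -0.002, "rz": 0, "fingers": -1}, {"tx": 8.1, "ty": -8.3, "tz": 13, "rx": -0.002, "ry": -0.002, "rz": 0, "fingers": -1}, {"tx": 8.1, "ty": -8.3, "tz": 16, "rx": -0.002, "ry": -0.002, "rz": 0, "fingers": -1}, {"tx": 8.1, "ty": -8.3, "tz": 16, "rx": -0.002, "ry": -0.002, "rz": 0, "fingers": -1}, {"tx": 8.1, "ty": -8.3, "tz": 16, "rx": -0.002, "ry": -0.002, "rz": 0, "fingers": -1}]}}

```text
clock: 5.85
eef_pos: [0.5183, -0.3708, 0.0918]
tcp_rot: [3.141, -0.0, 0.045]
force: [-0.6, -0.8, 0.3]
width: 0.0872
```

```bash
python3 go.py 0.5178 -0.371 0.016 0.0443; python3 - <<'E'
from h import *
snap('wrist','w7.png'); im,_,_=snap('scene'); cv2.imwrite('pics/s7.png',cv2.resize(im[120:320,80:400],None,fx=2.4,fy=2.4))
E
```

```text
t 5.85 p [ 0.5183 -0.3708  0.0918] rot [ 3.1411e+00 -2.0000e-04  4.5000e-02] F [-0.6 -0.8  0.3] M [-0.11 -0.05  0.  ] w 0.0872 q7 0.91
tx -0.06 ty 0.02 tz 7.58 | rx 0.0004 ry -0.0002 rz 0.0007 | dist 7.6
```

View pics/w7.png

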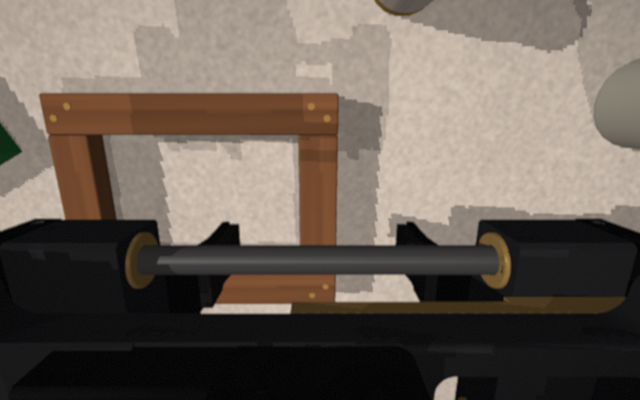

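View pics/s7.png

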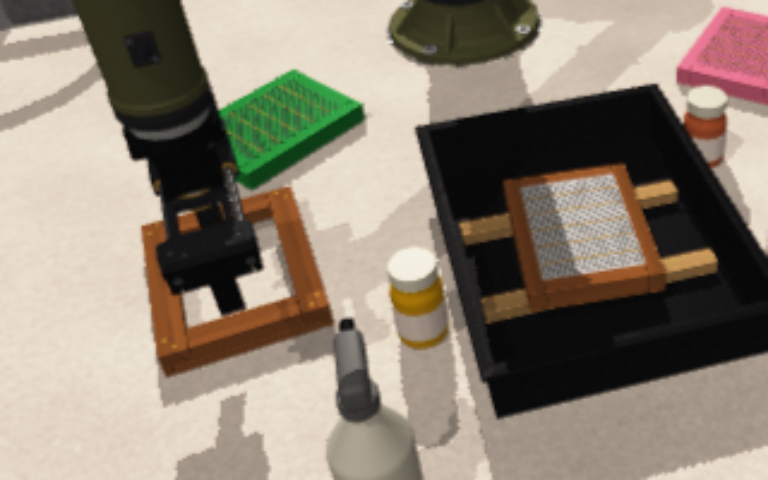

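The +x bar (columns 300-337) sits centred between the fingers (centre about 318). I'll descend and close on it.

Call:
{"op": "servo_tool", "data": {"commands": [{"tx": 0, "ty": 0, "tz": 3, "rx": 0, "ry": 0, "rz": 0, "fingers": -1}, {"tx": 0, "ty": 0, "tz": 6, "rx": 0, "ry": 0, "rz": 0, "fingers": -1}, {"tx": 0, "ty": 0, "tz": 7.6, "rx": 0, "ry": 0, "rz": 0, "fingers": -1}, {"tx": 0, "ty": 0, "tz": 7.6, "rx": 0, "ry": 0, "rz": 0, "fingers": -1}, {"tx": 0, "ty": 0, "tz": 7.6, "rx": 0, "ry": 0, "rz": 0, "fingers": 1}, {"tx": 0, "ty": 0, "tz": 7.6, "rx": 0, "ry": 0, "rz": 0, "fingers": 1}, {"tx": 0, "ty": 0, "tz": 7.6, "rx": 0, "ry": 0, "rz": 0, "fingers": 1}, {"tx": 0, "ty": 0, "tz": 7.6, "rx": 0, "ry": 0, "rz": 0, "fingers": 1}], "squeeze": 40}}

```text
clock: 6.75
eef_pos: [0.5199, -0.3728, 0.0186]
tcp_rot: [3.139, -0.005, 0.044]
force: [-1.0, -0.7, -0.4]
width: 0.0626
```

Call:
{"op": "servo_tool", "data": {"commands": [{"tx": 0, "ty": 0, "tz": 0, "rx": 0, "ry": 0, "rz": 0, "fingers": 1}, {"tx": 0, "ty": 0, "tz": 0, "rx": 0, "ry": 0, "rz": 0, "fingers": 1}, {"tx": 0, "ty": 0, "tz": 0, "rx": 0, "ry": 0, "rz": 0, "fingers": 1}, {"tx": 0, "ty": 0, "tz": 0, "rx": 0, "ry": 0, "rz": 0, "fingers": 1}], "squeeze": 40}}

```text
clock: 7.15
eef_pos: [0.5198, -0.3727, 0.0186]
tcp_rot: [3.139, -0.005, 0.044]
force: [-0.6, -0.3, -0.1]
width: 0.0311
```

```bash
python3 go.py 0.5178 -0.371 0.016 0.0443
```

```text
t 7.15 p [ 0.5198 -0.3727  0.0186] rot [ 3.1386 -0.0045  0.0442] F [-0.6 -0.3 -0.1] M [-0.11  0.5  -0.03] w 0.0311 q7 0.96
tx -0.20 ty -0.18 tz 0.25 | rx 0.0030 ry -0.0045 rz -0.0001 | dist 0.4
```

Call:
{"op": "servo_tool", "data": {"commands": [{"tx": -0.2, "ty": -0.2, "tz": 0.25, "rx": 0.003, "ry": -0.0045, "rz": 0, "fingers": 0.15}, {"tx": -0.2, "ty": -0.2, "tz": 0.25, "rx": 0.003, "ry": -0.0045, "rz": 0, "fingers": 0.15}, {"tx": -0.2, "ty": -0.2, "tz": 0.25, "rx": 0.003, "ry": -0.0045, "rz": 0, "fingers": 0.15}, {"tx": -0.2, "ty": -0.2, "tz": 0.25, "rx": 0.003, "ry": -0.0045, "rz": 0, "fingers": 0.15}], "squeeze": 40}}

```text
clock: 7.55
eef_pos: [0.5178, -0.3708, 0.016]
tcp_rot: [3.142, -0.0, 0.044]
force: [-0.0, 0.3, 0.3]
width: 0.0365
```

```bash
python3 go.py 0.5178 -0.371 0.016 0.0443
```

```text
t 7.55 p [ 0.5178 -0.3708  0.016 ] rot [ 3.1416 -0.      0.0441] F [-0.   0.3  0.3] M [-0.07  0.01 -0.  ] w 0.0365 q7 0.96
tx 0.00 ty 0.02 tz 0.00 | rx 0.0000 ry -0.0000 rz -0.0002 | dist 0.0
```

Now the pose is exact. Closing.

Call:
{"op": "servo_tool", "data": {"commands": [{"tx": 0, "ty": 0, "tz": 0, "rx": 0, "ry": 0, "rz": 0, "fingers": 1}, {"tx": 0, "ty": 0, "tz": 0, "rx": 0, "ry": 0, "rz": 0, "fingers": 1}, {"tx": 0, "ty": 0, "tz": 0, "rx": 0, "ry": 0, "rz": 0, "fingers": 1}, {"tx": 0, "ty": 0, "tz": 0, "rx": 0, "ry": 0, "rz": 0, "fingers": 1}, {"tx": 0, "ty": 0, "tz": 0, "rx": 0, "ry": 0, "rz": 0, "fingers": 1}], "squeeze": 40}}

```text
clock: 8.05
eef_pos: [0.518, -0.3708, 0.0161]
tcp_rot: [3.141, -0.0, 0.044]
force: [0.2, 0.2, -0.8]
width: 0.028
```

```bash
python3 go.py 0.5178 -0.371 0.016 0.0443
```

```text
t 8.05 p [ 0.518  -0.3708  0.0161] rot [ 3.1414e+00 -3.0000e-04  4.4300e-02] F [ 0.2  0.2 -0.8] M [-0.12 -0.14 -0.04] w 0.028 q7 0.96
tx -0.02 ty 0.01 tz 0.01 | rx 0.0002 ry -0.0003 rz -0.0000 | dist 0.0
```

Call:
{"op": "servo_tool", "data": {"commands": [{"tx": 0, "ty": 0, "tz": -0.5, "rx": 0, "ry": 0, "rz": 0, "fingers": 1}, {"tx": 0, "ty": 0, "tz": -2, "rx": 0, "ry": 0, "rz": 0, "fingers": 1}, {"tx": 0, "ty": 0, "tz": -5, "rx": 0, "ry": 0, "rz": 0, "fingers": 1}, {"tx": 0, "ty": 0, "tz": -8, "rx": 0, "ry": 0, "rz": 0, "fingers": 1}, {"tx": 0, "ty": 0, "tz": -11, "rx": 0, "ry": 0, "rz": 0, "fingers": 1}, {"tx": 0, "ty": 0, "tz": -14, "rx": 0, "ry": 0, "rz": 0, "fingers": 1}, {"tx": 0, "ty": 0, "tz": -16, "rx": 0, "ry": 0, "rz": 0, "fingers": 1}, {"tx": 0, "ty": 0, "tz": -16, "rx": 0, "ry": 0, "rz": 0, "fingers": 1}], "squeeze": 40}}

```text
clock: 8.85
eef_pos: [0.5192, -0.3726, 0.1804]
tcp_rot: [3.138, -0.006, 0.044]
force: [1.3, -0.9, -1.7]
width: 0.0283
```

```bash
python3 go.py 0.518 -0.3 0.18 0.0443; python3 w.py deckle 0.15 0.25 w8.png; python3 - <<'E'
from h import *
im,_,_=snap('side'); cv2.imwrite('pics/d8.png',cv2.resize(im[120:400,200:520],None,fx=2,fy=2))
E
```

```text
t 8.85 p [ 0.5192 -0.3726  0.1804] rot [ 3.138  -0.0062  0.0437] F [ 1.3 -0.9 -1.7] M [-0.09 -0.18  0.04] w 0.0283 q7 0.86
tx 0.20 ty -7.26 tz 0.02 | rx 0.0036 ry -0.0062 rz -0.0006 | dist 7.3
0.6 [219. 122.] n 30263 zmed 0.1945 slope [0.0331 0.0375] rect [ 441.3 -350. ] [180.6 112.6] 2.35
```

View pics/m_w8.png

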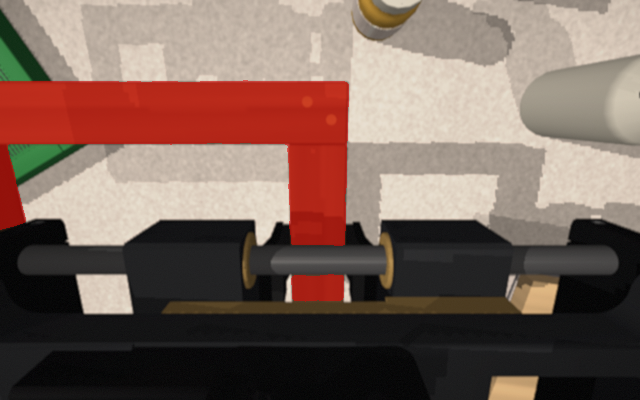

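View pics/d8.png

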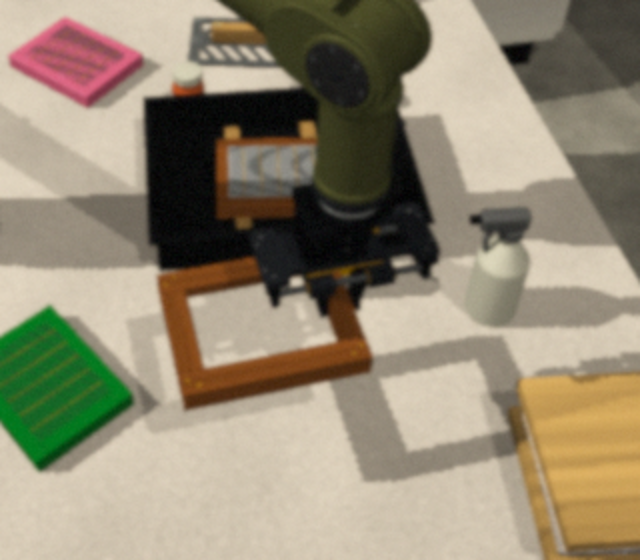

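```bash
cat > hand.py <<'E'
from h import *
import sys
from scipy.spatial.transform import Rotation as R
# deckle in hand: measured in TOOL frame from the wrist picture (far bar + part of gripped bar)
def run(fn):
    s=manip.observe(); im,d,ci=snap('wrist',fn); w=world(d,ci)
    r=R.from_euler('xyz',s['tcp_rot']); t=r.inv().apply((w.reshape(-1,3)-s['eef_pos'])).reshape(w.shape)
    zt=t[...,2]
    m=(np.abs(zt+0.0145)<0.012); m[205:]=False
    m=cv2.morphologyEx(m.astype(np.uint8),cv2.MORPH_OPEN,np.ones((5,5)))>0
    n,l,st,_=cv2.connectedComponentsWithStats(m.astype(np.uint8)); k=1+np.argmax(st[1:,4]); m=l==k
    p=t[m]; A=np.c_[p[:,:2],np.ones(len(p))]; c=np.linalg.lstsq(A,p[:,2],rcond=None)[0]
    print('rot',np.round(s['tcp_rot'],4),'n',len(p),'zt plane',np.round(c,4),'resid',np.round(np.std(p[:,2]-A@c),4))
    # edges: far edge (min ty) as fn of tx ; outer edge (max tx) as fn of ty
    xs=np.arange(-.14,.0,.01); e=[]
    for x in xs:
        q=p[np.abs(p[:,0]-x)<.005]
        if len(q)>30: e.append((x,np.percentile(q[:,1],0.5)))
    e=np.array(e); f=np.polyfit(e[:,0],e[:,1],1); print('far edge ty=',np.round(f,4),'at x=0')
    e=[]
    for y in np.arange(-.075,-.03,.005):
        q=p[np.abs(p[:,1]-y)<.0025]
        if len(q)>20: e.append((y,np.percentile(q[:,0],99.5)))
    e=np.array(e); g=np.polyfit(e[:,0],e[:,1],1); print('outer edge tx=',np.round(g,4),'mean',np.round(e[:,1].mean(),4))
run(sys.argv[1])
E
python3 hand.py w9.png
```

```text
rot [-3.1407e+00  7.0000e-04  4.4100e-02] n 25295 zt plane [-0.0026  0.0008 -0.0147] resid 0.0007
far edge ty= [ 0.0011 -0.0818] at x=0
outer edge tx= [0.019 0.014] mean 0.0129
```

```bash
python3 go.py 0.6157 -0.034 0.18 -0.17
```

```text
t 9.05 p [ 0.5172 -0.3701  0.1746] rot [-3.1403e+00  1.6000e-03  4.4100e-02] F [-0.7  0.4 -1.9] M [-0.04 -0.14  0.05] w 0.0282 q7 0.87
tx 11.32 ty -33.14 tz -0.51 | rx -0.0011 ry 0.0017 rz 0.2141 | dist 35.0
```

Call:
{"op": "servo_tool", "data": {"commands": [{"tx": 0.8, "ty": -2.5, "tz": -0.5, "rx": 0, "ry": 0, "rz": 0.02, "fingers": 1}, {"tx": 2.2, "ty": -6.5, "tz": -0.5, "rx": 0, "ry": 0, "rz": 0.05, "fingers": 1}, {"tx": 3.8, "ty": -11, "tz": -0.5, "rx": 0, "ry": 0, "rz": 0.08, "fingers": 1}, {"tx": 5.3, "ty": -15.5, "tz": -0.5, "rx": 0, "ry": 0, "rz": 0.11, "fingers": 1}, {"tx": 6.9, "ty": -20, "tz": -0.5, "rx": 0, "ry": 0, "rz": 0.14, "fingers": 1}, {"tx": 8.4, "ty": -24.5, "tz": -0.5, "rx": 0, "ry": 0, "rz": 0.17, "fingers": 1}, {"tx": 9.9, "ty": -29, "tz": -0.5, "rx": 0, "ry": 0, "rz": 0.2, "fingers": 1}, {"tx": 11, "ty": -32, "tz": -0.5, "rx": 0, "ry": 0, "rz": 0.214, "fingers": 1}]}}

```text
clock: 9.85
eef_pos: [0.6128, -0.0405, 0.178]
tcp_rot: [-3.14, 0.005, -0.166]
force: [0.8, -0.5, -2.3]
width: 0.028
```

```bash
python3 go.py 0.6157 -0.034 0.10 -0.17; python3 - <<'E'
from h import *
snap('wrist','w10.png'); im,_,_=snap('scene'); cv2.imwrite('pics/s10.png',cv2.resize(im[100:300,180:500],None,fx=2.4,fy=2.4))
E
```

```text
t 9.85 p [ 0.6128 -0.0405  0.178 ] rot [-3.1397  0.0046 -0.1664] F [ 0.8 -0.5 -2.3] M [-0.2  -0.15  0.07] w 0.028 q7 0.06
tx 0.22 ty -0.67 tz 7.81 | rx -0.0018 ry 0.0047 rz 0.0036 | dist 7.8
```

View pics/w10.png

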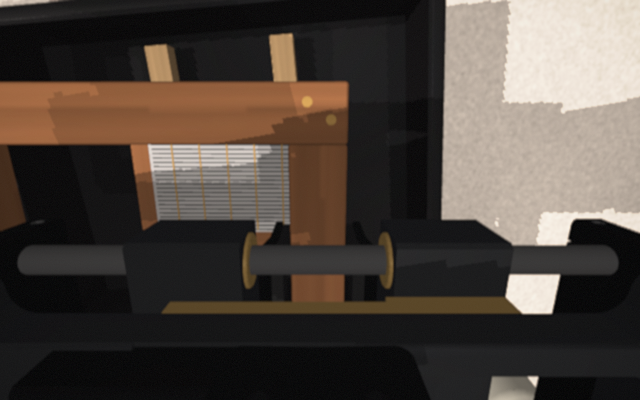

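View pics/s10.png

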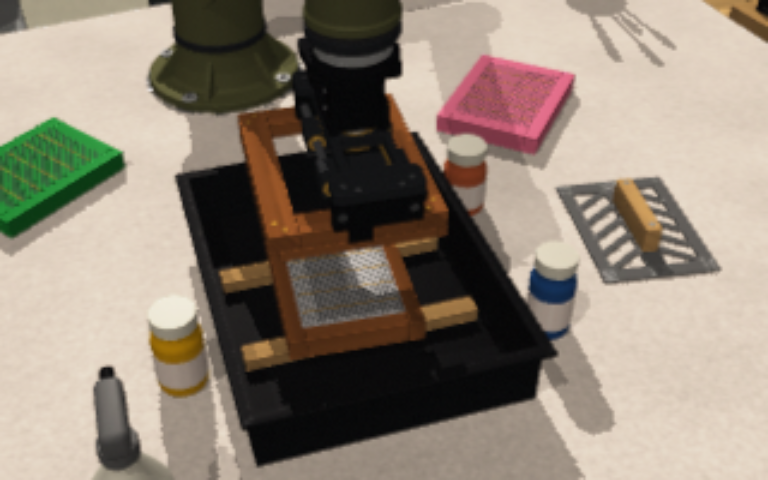

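Call:
{"op": "servo_tool", "data": {"commands": [{"tx": 0.2, "ty": -0.7, "tz": 2, "rx": 0, "ry": 0.005, "rz": 0.0035, "fingers": 1}, {"tx": 0.2, "ty": -0.7, "tz": 5, "rx": 0, "ry": 0.005, "rz": 0.0035, "fingers": 1}, {"tx": 0.2, "ty": -0.7, "tz": 8, "rx": 0, "ry": 0.005, "rz": 0.0035, "fingers": 1}, {"tx": 0.2, "ty": -0.7, "tz": 10, "rx": 0, "ry": 0.005, "rz": 0.0035, "fingers": 1}, {"tx": 0.2, "ty": -0.7, "tz": 10, "rx": 0, "ry": 0.005, "rz": 0.0035, "fingers": 1}, {"tx": 0.2, "ty": -0.7, "tz": 10, "rx": 0, "ry": 0.005, "rz": 0.0035, "fingers": 1}]}}

```text
clock: 10.55
eef_pos: [0.6157, -0.0309, 0.0771]
tcp_rot: [-3.14, 0.001, -0.164]
force: [-0.5, -0.2, -1.6]
width: 0.028
```

```bash
python3 go.py 0.6157 -0.034 0.075 -0.17; python3 hand.py w11.png
```

```text
t 10.55 p [ 0.6157 -0.0309  0.0771] rot [-3.1397e+00  1.4000e-03 -1.6380e-01] F [-0.5 -0.2 -1.6] M [-0.12 -0.16  0.02] w 0.028 q7 0.1
tx 0.05 ty 0.30 tz 0.21 | rx -0.0019 ry 0.0014 rz 0.0062 | dist 0.4
rot [-3.1397e+00  1.4000e-03 -1.6380e-01] n 25314 zt plane [-0.0022 -0.0006 -0.0148] resid 0.0007
far edge ty= [ 0.0011 -0.0817] at x=0
outer edge tx= [0.0236 0.0143] mean 0.013
```

View pics/w11.png

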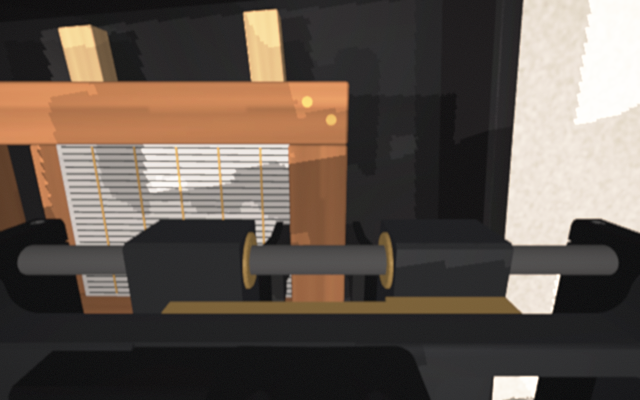

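Call:
{"op": "servo_tool", "data": {"commands": [{"tx": 0.05, "ty": 0.25, "tz": 0.2, "rx": -0.002, "ry": 0.0014, "rz": 0.006, "fingers": 1}, {"tx": 0.05, "ty": 0.25, "tz": 0.2, "rx": -0.002, "ry": 0.0014, "rz": 0.006, "fingers": 1}, {"tx": 0.05, "ty": 0.25, "tz": 0.2, "rx": -0.002, "ry": 0.0014, "rz": 0.006, "fingers": 1}]}}

```text
clock: 10.9
eef_pos: [0.6172, -0.0337, 0.0769]
tcp_rot: [-3.141, -0.003, -0.17]
force: [-0.5, -0.1, -1.2]
width: 0.0282
```

```bash
python3 go.py 0.6157 -0.0335 0.05 -0.17
```

```text
t 10.9 p [ 0.6172 -0.0337  0.0769] rot [-3.1406 -0.0033 -0.17  ] F [-0.5 -0.1 -1.2] M [-0.1  -0.08  0.05] w 0.0282 q7 0.1
tx -0.16 ty 0.01 tz 2.69 | rx -0.0010 ry -0.0033 rz -0.0000 | dist 2.7
```

Call:
{"op": "servo_tool", "data": {"commands": [{"tx": -0.15, "ty": 0, "tz": 0.5, "rx": -0.001, "ry": -0.003, "rz": 0, "fingers": 1}, {"tx": -0.15, "ty": 0, "tz": 1, "rx": -0.001, "ry": -0.003, "rz": 0, "fingers": 1}, {"tx": -0.15, "ty": 0, "tz": 1, "rx": -0.001, "ry": -0.003, "rz": 0, "fingers": 1}, {"tx": -0.15, "ty": 0, "tz": 1, "rx": -0.001, "ry": -0.003, "rz": 0, "fingers": 1}]}}

```text
clock: 11.3
eef_pos: [0.6155, -0.0333, 0.0666]
tcp_rot: [3.141, 0.0, -0.17]
force: [0.3, 0.9, -2.2]
width: 0.0281
```

```bash
python3 go.py 0.6157 -0.0335 0.05 -0.17
```

```text
t 11.3 p [ 0.6155 -0.0333  0.0666] rot [ 3.1414e+00  3.0000e-04 -1.6990e-01] F [ 0.3  0.9 -2.2] M [-0.18 -0.13  0.04] w 0.0281 q7 0.1
tx 0.03 ty 0.01 tz 1.66 | rx 0.0002 ry 0.0003 rz 0.0001 | dist 1.7
```

Aligned within 0.3 mm. Lowering slowly through the fit.

Call:
{"op": "servo_tool", "data": {"commands": [{"tx": 0.02, "ty": 0, "tz": 0.4, "rx": 0, "ry": 0, "rz": 0, "fingers": 1}, {"tx": 0.02, "ty": 0, "tz": 0.8, "rx": 0, "ry": 0, "rz": 0, "fingers": 1}, {"tx": 0.02, "ty": 0, "tz": 0.8, "rx": 0, "ry": 0, "rz": 0, "fingers": 1}]}}

```text
clock: 11.6
eef_pos: [0.6151, -0.0333, 0.0577]
tcp_rot: [3.141, 0.002, -0.17]
force: [-0.8, 0.5, -1.9]
width: 0.0281
```

```bash
python3 go.py 0.6157 -0.0335 0.05 -0.17
```

```text
t 11.6 p [ 0.6151 -0.0333  0.0577] rot [ 3.1411e+00  1.7000e-03 -1.6990e-01] F [-0.8  0.5 -1.9] M [-0.07 -0.13 -0.03] w 0.0281 q7 0.11
tx 0.07 ty 0.01 tz 0.77 | rx 0.0005 ry 0.0017 rz 0.0001 | dist 0.8
```

Call:
{"op": "servo_tool", "data": {"commands": [{"tx": 0.05, "ty": 0, "tz": 0.3, "rx": 0, "ry": 0.001, "rz": 0, "fingers": 1}, {"tx": 0.05, "ty": 0, "tz": 0.6, "rx": 0, "ry": 0.001, "rz": 0, "fingers": 1}, {"tx": 0.05, "ty": 0, "tz": 0.7, "rx": 0, "ry": 0.001, "rz": 0, "fingers": 1}, {"tx": 0.05, "ty": 0, "tz": 0.7, "rx": 0, "ry": 0.001, "rz": 0, "fingers": 1}]}}

```text
clock: 12.0
eef_pos: [0.6154, -0.0334, 0.0505]
tcp_rot: [3.141, 0.001, -0.17]
force: [0.8, 0.1, -2.1]
width: 0.0282
```

```bash
python3 go.py 0.6157 -0.0335 0.05 -0.17; python3 hand.py w12.png
```

```text
t 12.0 p [ 0.6154 -0.0334  0.0505] rot [ 3.1409e+00  1.1000e-03 -1.7000e-01] F [ 0.8  0.1 -2.1] M [-0.12 -0.13  0.01] w 0.0282 q7 0.11
tx 0.03 ty 0.00 tz 0.05 | rx 0.0007 ry 0.0011 rz -0.0000 | dist 0.1
rot [ 3.1409e+00  1.1000e-03 -1.7000e-01] n 25318 zt plane [-0.0024  0.0001 -0.0147] resid 0.0007
far edge ty= [ 0.0012 -0.0818] at x=0
outer edge tx= [0.0146 0.0138] mean 0.013
```

View pics/w12.png

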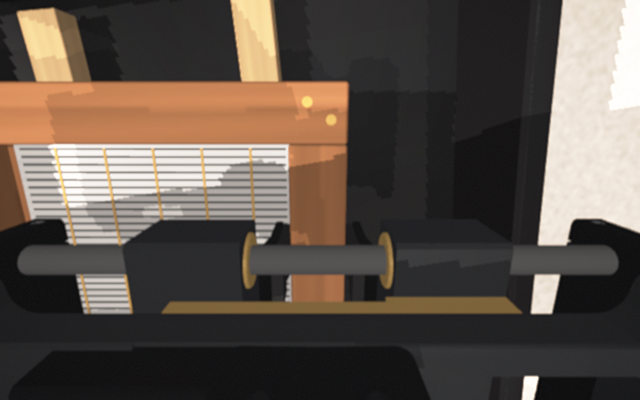

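Call:
{"op": "servo_tool", "data": {"commands": [{"tx": 0, "ty": 0, "tz": 0.05, "rx": 0, "ry": 0, "rz": 0, "fingers": 1}, {"tx": 0, "ty": 0, "tz": 0.05, "rx": 0, "ry": 0, "rz": 0, "fingers": 0}, {"tx": 0, "ty": 0, "tz": 0.05, "rx": 0, "ry": 0, "rz": 0, "fingers": 0}, {"tx": 0, "ty": 0, "tz": 0.05, "rx": 0, "ry": 0, "rz": 0, "fingers": -0.3}, {"tx": 0, "ty": 0, "tz": 0.05, "rx": 0, "ry": 0, "rz": 0, "fingers": -0.3}, {"tx": 0, "ty": 0, "tz": 0.05, "rx": 0, "ry": 0, "rz": 0, "fingers": -0.3}]}}

```text
clock: 12.65
eef_pos: [0.6156, -0.0334, 0.0503]
tcp_rot: [3.141, 0.001, -0.17]
force: [-0.1, 0.0, 0.1]
width: 0.0546
```

Call:
{"op": "servo_tool", "data": {"commands": [{"tx": 0, "ty": 0, "tz": -1, "rx": 0, "ry": 0, "rz": 0, "fingers": -0.3}, {"tx": 0, "ty": 0, "tz": -3, "rx": 0, "ry": 0, "rz": 0, "fingers": -0.3}, {"tx": 0, "ty": 0, "tz": -6, "rx": 0, "ry": 0, "rz": 0, "fingers": -0.3}, {"tx": -1, "ty": 0, "tz": -10, "rx": 0, "ry": 0, "rz": 0, "fingers": -0.3}, {"tx": -3, "ty": 2, "tz": -14, "rx": 0, "ry": 0, "rz": 0, "fingers": -0.3}, {"tx": -5, "ty": 5, "tz": -18, "rx": 0, "ry": 0, "rz": 0, "fingers": -0.3}, {"tx": -7.5, "ty": 7, "tz": -20, "rx": 0, "ry": 0, "rz": 0, "fingers": -0.3}, {"tx": -7.5, "ty": 7, "tz": -20, "rx": 0, "ry": 0, "rz": 0, "fingers": -0.3}]}}

```text
clock: 13.45
eef_pos: [0.529, -0.0948, 0.2553]
tcp_rot: [-3.138, -0.006, -0.177]
force: [0.0, -0.4, -0.1]
width: 0.0568
```

```bash
python3 go.py; python3 w.py deckle 0.055 0.075 w13.png; python3 - <<'E'
from h import *
im,_,_=snap('scene'); cv2.imwrite('pics/s13.png',cv2.resize(im[100:300,180:500],None,fx=2.4,fy=2.4))
E
```

```text
t 13.45 p [ 0.529  -0.0948  0.2553] rot [-3.1382 -0.0059 -0.1769] F [ 0.  -0.4 -0.1] M [-0.12  0.02 -0.04] w 0.0568 q7 0.01
```

View pics/s13.png

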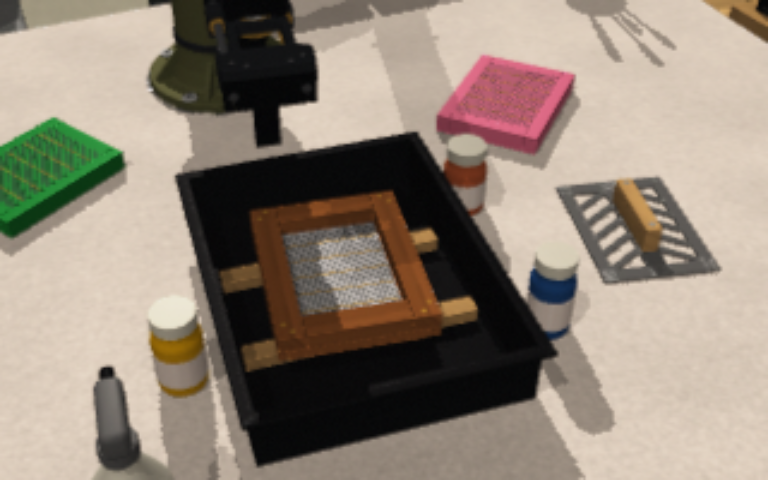

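The deckle looks seated in the tray (scene crop, about (345,270)). The network missed it in the wrist picture, so I'll measure it from depth.

```bash
cat > dk.py <<'E'
from h import *
import sys
im,d,ci=snap('wrist',sys.argv[1]); w=world(d,ci)
m=(w[...,2]>.055)&(w[...,2]<.075)&(np.hypot(w[...,0]-.528,w[...,1]+.019)<.145)
m=cv2.morphologyEx(m.astype(np.uint8),cv2.MORPH_OPEN,np.ones((3,3)))
n,l,st,_=cv2.connectedComponentsWithStats(m); k=1+np.argmax(st[1:,4]); m=l==k
img=im.copy(); img[m]=img[m]//2+np.array([0,0,120],np.uint8); cv2.imwrite('pics/m_'+sys.argv[1],img)
t=w[m]; rc=cv2.minAreaRect(t[:,:2].astype(np.float32)*1000)
A=np.c_[t[:,:2]-[.528,-.019],np.ones(len(t))]; c=np.linalg.lstsq(A,t[:,2],rcond=None)[0]
print(len(t),'plane',np.round(c,4),'rect',np.round(rc[0],1),np.round(rc[1],1),round(rc[2],2))
E
python3 go.py; python3 dk.py w14.png; python3 w.py deckle 0.055 0.075 w15.png
```

```text
t 13.6 p [ 0.5302 -0.0888  0.2506] rot [-3.1405 -0.     -0.1693] F [-0.6 -0.2  0.1] M [-0.1   0.04 -0.02] w 0.0566 q7 0.01
16319 plane [0.0011 0.0015 0.0645] rect [527.3 -18.6] [164.7 207.1] 80.34
0.91 [307.  60.] n 16061 zmed 0.0647 slope [0.0011 0.0008] rect [527.2 -18.4] [164.  207.4] 80.3
```

View pics/m_w14.png

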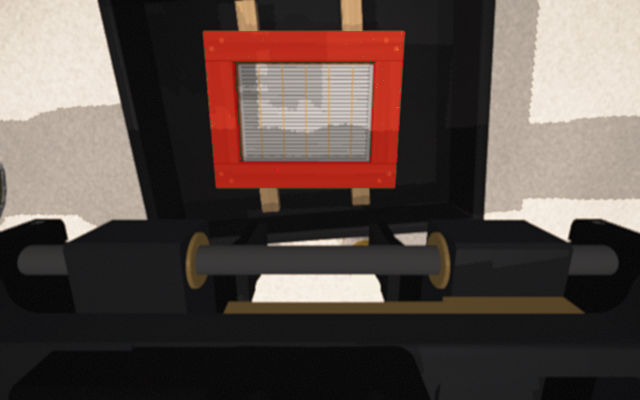

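The deckle is home: top at 64.5 mm (nominal 64, same +0.7 mm bias as before), slope about 0.001, centre (527.3,-18.5), yaw -9.7°. Next is the stencil.

```bash
python3 go.py 0.63 0.328 0.25 1.333
```

```text
t 13.75 p [ 0.5301 -0.0885  0.2493] rot [ 3.1397e+00  2.5000e-03 -1.6830e-01] F [ 0.1 -0.5  0.8] M [-0.11  0.13  0.04] w 0.0567 q7 0.01
tx 2.87 ty -42.73 tz -0.16 | rx -0.0004 ry 0.0034 rz -1.5013 | dist 42.8
```

Call:
{"op": "servo_tool", "data": {"commands": [{"tx": 0.2, "ty": -4, "tz": -1, "rx": 0, "ry": 0, "rz": -0.13, "fingers": -0.3}, {"tx": 0.5, "ty": -8, "tz": -1, "rx": 0, "ry": 0, "rz": -0.26, "fingers": -0.3}, {"tx": 0.8, "ty": -12, "tz": -1, "rx": 0, "ry": 0, "rz": -0.39, "fingers": -0.3}, {"tx": 1.1, "ty": -16, "tz": -1, "rx": 0, "ry": 0, "rz": -0.52, "fingers": -0.3}, {"tx": 1.4, "ty": -20, "tz": -1, "rx": 0, "ry": 0, "rz": -0.65, "fingers": -0.3}, {"tx": 1.7, "ty": -24, "tz": -1, "rx": 0, "ry": 0, "rz": -0.78, "fingers": -0.3}, {"tx": 2, "ty": -28, "tz": -1, "rx": 0, "ry": 0, "rz": -0.91, "fingers": -0.3}, {"tx": 2.3, "ty": -32, "tz": -1, "rx": 0, "ry": 0, "rz": -1.04, "fingers": -0.3}]}}

```text
clock: 14.55
eef_pos: [0.6063, 0.2257, 0.2566]
tcp_rot: [-3.139, 0.006, 0.878]
force: [-0.0, 0.4, -0.1]
width: 0.0565
```

```bash
python3 go.py 0.63 0.328 0.25 1.333
```

```text
t 14.55 p [0.6063 0.2257 0.2566] rot [-3.1395  0.0057  0.8783] F [-0.   0.4 -0.1] M [-0.07 -0.07 -0.01] w 0.0565 q7 0.62
tx 9.40 ty -4.71 tz 0.61 | rx -0.0034 ry 0.0052 rz -0.4547 | dist 10.5
```

Call:
{"op": "servo_tool", "data": {"commands": [{"tx": 2.7, "ty": -1.4, "tz": 0, "rx": 0, "ry": 0, "rz": -0.13, "fingers": -0.3}, {"tx": 5.4, "ty": -2.8, "tz": 0, "rx": 0, "ry": 0, "rz": -0.26, "fingers": -0.3}, {"tx": 8.1, "ty": -4.2, "tz": 0.3, "rx": 0, "ry": 0, "rz": -0.39, "fingers": -0.3}, {"tx": 9.4, "ty": -4.7, "tz": 0.6, "rx": -0.003, "ry": 0.005, "rz": -0.455, "fingers": -0.3}, {"tx": 9.4, "ty": -4.7, "tz": 0.6, "rx": -0.003, "ry": 0.005, "rz": -0.455, "fingers": -0.3}, {"tx": 9.4, "ty": -4.7, "tz": 0.6, "rx": -0.003, "ry": 0.005, "rz": -0.455, "fingers": -0.3}]}}

```text
clock: 15.15
eef_pos: [0.6299, 0.3275, 0.2483]
tcp_rot: [-3.14, 0.003, 1.332]
force: [0.7, -0.9, 1.0]
width: 0.0566
```

```bash
python3 go.py; python3 w.py stencil 0.022 0.05 w16.png; python3 w.py stencil -0.006 0.012 w17.png
```

```text
t 15.15 p [0.6299 0.3275 0.2483] rot [-3.1398e+00  3.1000e-03  1.3318e+00] F [ 0.7 -0.9  1. ] M [-0.04  0.03  0.01] w 0.0566 q7 0.95
0.95 [320.  86.] n 1582 zmed 0.0376 slope [ 0.0023 -0.0019] rect [538.9 349.5] [19.6 98.9] 76.73
0.84 [320.  86.] n 9569 zmed 0.0037 slope [0.0006 0.0008] rect [539.7 349.6] [138.2 179.2] 76.94
0.45 [144.  23.] n 142 zmed 0.008 slope [0.0653 0.1022] rect [427. 176.] [51.6 65.6] 29.72
```

View pics/m_w17.png

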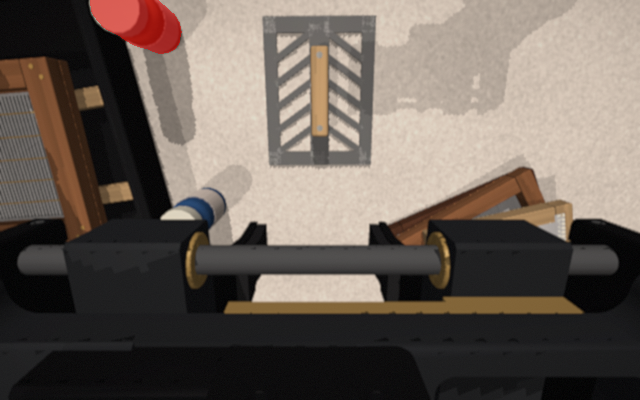

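```bash
python3 - <<'E'
from h import *
w=np.load('/tmp/scene0.npz')['w']
r=w[190:300,505:640].reshape(-1,3); r=r[np.isfinite(r).all(1)]; r=r[(r[:,2]>.01)]
print(np.percentile(r,[1,50,99],axis=0).round(3))
E
python3 go.py 0.5392 0.3495 0.10 1.340
```

```text
[[0.711 0.393 0.012]
 [0.864 0.476 0.065]
 [0.987 0.602 0.069]]
t 15.35 p [0.6304 0.3265 0.2505] rot [-3.1416e+00  3.0000e-04  1.3308e+00] F [ 0.2  0.1 -0. ] M [-0.02  0.02  0.03] w 0.0567 q7 0.95
tx 0.07 ty -9.41 tz 15.05 | rx -0.0000 ry 0.0003 rz -0.0092 | dist 17.7
```

Call:
{"op": "servo_tool", "data": {"commands": [{"tx": 0, "ty": -3.5, "tz": 3, "rx": 0, "ry": 0, "rz": -0.005, "fingers": -0.3}, {"tx": 0, "ty": -7, "tz": 6, "rx": 0, "ry": 0, "rz": -0.009, "fingers": -0.3}, {"tx": 0.1, "ty": -9.4, "tz": 10, "rx": 0, "ry": 0, "rz": -0.009, "fingers": -0.3}, {"tx": 0.1, "ty": -9.4, "tz": 14, "rx": 0, "ry": 0, "rz": -0.009, "fingers": -0.3}, {"tx": 0.1, "ty": -9.4, "tz": 18, "rx": 0, "ry": 0, "rz": -0.009, "fingers": -0.3}, {"tx": 0.1, "ty": -9.4, "tz": 18, "rx": 0, "ry": 0, "rz": -0.009, "fingers": -0.3}, {"tx": 0.1, "ty": -9.4, "tz": 18, "rx": 0, "ry": 0, "rz": -0.009, "fingers": -0.3}]}}

```text
clock: 16.05
eef_pos: [0.5398, 0.3491, 0.0713]
tcp_rot: [3.142, 0.001, 1.338]
force: [0.4, -0.3, 0.8]
width: 0.0566
```

```bash
python3 go.py 0.5392 0.3495 0.012 1.340; python3 - <<'E'
from h import *
snap('wrist','w18.png')
E
```

```text
t 16.05 p [0.5398 0.3491 0.0713] rot [3.1415e+00 6.0000e-04 1.3384e+00] F [ 0.4 -0.3  0.8] M [ 0.01 -0.05 -0.01] w 0.0566 q7 0.87
tx 0.03 ty -0.06 tz 5.93 | rx 0.0001 ry 0.0006 rz -0.0016 | dist 5.9
```

View pics/w18.png

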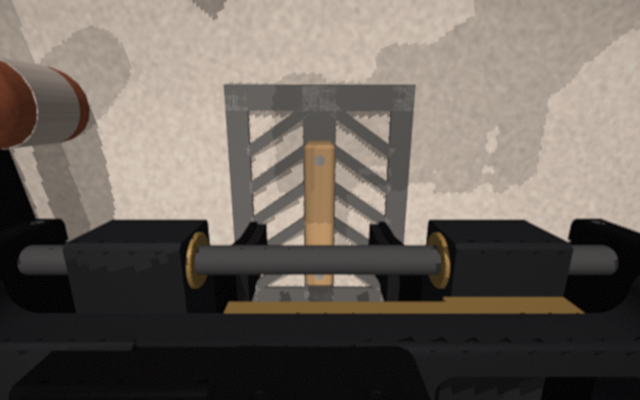

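The handle (columns 303-335) is centred between the fingers. Descending.

Call:
{"op": "servo_tool", "data": {"commands": [{"tx": 0, "ty": 0, "tz": 2.5, "rx": 0, "ry": 0, "rz": 0, "fingers": -0.3}, {"tx": 0, "ty": 0, "tz": 5, "rx": 0, "ry": 0, "rz": 0, "fingers": -0.3}, {"tx": 0, "ty": 0, "tz": 5.7, "rx": 0, "ry": 0, "rz": -0.0015, "fingers": -0.3}, {"tx": 0, "ty": 0, "tz": 5.9, "rx": 0, "ry": 0, "rz": -0.0015, "fingers": -0.3}, {"tx": 0, "ty": 0, "tz": 5.9, "rx": 0, "ry": 0, "rz": -0.0015, "fingers": -0.3}]}}

```text
clock: 16.6
eef_pos: [0.5424, 0.3505, 0.0157]
tcp_rot: [3.138, -0.004, 1.34]
force: [0.3, -0.5, 0.7]
width: 0.0568
```

```bash
python3 go.py 0.5392 0.3495 0.012 1.340
```

```text
t 16.6 p [0.5424 0.3505 0.0157] rot [ 3.1378 -0.0039  1.3397] F [ 0.3 -0.5  0.7] M [-0.02  0.    0.01] w 0.0568 q7 0.89
tx -0.17 ty -0.28 tz 0.36 | rx 0.0038 ry -0.0039 rz -0.0003 | dist 0.5
```

Call:
{"op": "servo_tool", "data": {"commands": [{"tx": -0.17, "ty": -0.28, "tz": 0.35, "rx": 0.004, "ry": -0.004, "rz": 0, "fingers": -0.3}, {"tx": -0.17, "ty": -0.28, "tz": 0.35, "rx": 0.004, "ry": -0.004, "rz": 0, "fingers": -0.3}, {"tx": -0.17, "ty": -0.28, "tz": 0.35, "rx": 0.004, "ry": -0.004, "rz": 0, "fingers": -0.3}, {"tx": -0.17, "ty": -0.28, "tz": 0.35, "rx": 0.004, "ry": -0.004, "rz": 0, "fingers": -0.3}]}}

```text
clock: 17.0
eef_pos: [0.5394, 0.3497, 0.0125]
tcp_rot: [3.141, -0.0, 1.34]
force: [0.1, 0.8, -0.3]
width: 0.0565
```

```bash
python3 go.py 0.5392 0.3495 0.012 1.340
```

```text
t 17.0 p [0.5394 0.3497 0.0125] rot [ 3.1414e+00 -3.0000e-04  1.3398e+00] F [ 0.1  0.8 -0.3] M [ 0.02 -0.05  0.03] w 0.0565 q7 0.89
tx -0.03 ty -0.01 tz 0.05 | rx 0.0001 ry -0.0003 rz -0.0002 | dist 0.1
```

Call:
{"op": "servo_tool", "data": {"commands": [{"tx": 0, "ty": 0, "tz": 0, "rx": 0, "ry": 0, "rz": 0, "fingers": 1}, {"tx": 0, "ty": 0, "tz": 0, "rx": 0, "ry": 0, "rz": 0, "fingers": 1}, {"tx": 0, "ty": 0, "tz": 0, "rx": 0, "ry": 0, "rz": 0, "fingers": 1}, {"tx": 0, "ty": 0, "tz": 0, "rx": 0, "ry": 0, "rz": 0, "fingers": 1}, {"tx": 0, "ty": 0, "tz": 0, "rx": 0, "ry": 0, "rz": 0, "fingers": 1}, {"tx": 0, "ty": 0, "tz": 0, "rx": 0, "ry": 0, "rz": 0, "fingers": 1}, {"tx": 0, "ty": 0, "tz": 0, "rx": 0, "ry": 0, "rz": 0, "fingers": 1}, {"tx": 0, "ty": 0, "tz": 0, "rx": 0, "ry": 0, "rz": 0, "fingers": 1}], "squeeze": 35}}

```text
clock: 17.8
eef_pos: [0.5394, 0.3497, 0.0125]
tcp_rot: [3.141, -0.0, 1.34]
force: [-0.1, 0.2, 0.1]
width: 0.0199
```

Call:
{"op": "servo_tool", "data": {"commands": [{"tx": 0, "ty": 0, "tz": -0.5, "rx": 0, "ry": 0, "rz": 0, "fingers": 1}, {"tx": 0, "ty": 0, "tz": -2, "rx": 0, "ry": 0, "rz": 0, "fingers": 1}, {"tx": 0, "ty": 0, "tz": -5, "rx": 0, "ry": 0, "rz": 0, "fingers": 1}, {"tx": 0, "ty": 0, "tz": -8, "rx": 0, "ry": 0, "rz": 0, "fingers": 1}, {"tx": 0, "ty": 0, "tz": -11, "rx": 0, "ry": 0, "rz": 0, "fingers": 1}, {"tx": 0, "ty": 0, "tz": -14, "rx": 0, "ry": 0, "rz": 0, "fingers": 1}, {"tx": 0, "ty": 0, "tz": -17, "rx": 0, "ry": 0, "rz": 0, "fingers": 1}, {"tx": 0, "ty": 0, "tz": -17, "rx": 0, "ry": 0, "rz": 0, "fingers": 1}]}}

```text
clock: 18.6
eef_pos: [0.5422, 0.351, 0.189]
tcp_rot: [3.135, -0.008, 1.339]
force: [1.0, 0.2, -0.8]
width: 0.0201
```

```bash
cat > st.py <<'E'
from h import *
import sys
from scipy.spatial.transform import Rotation as R
s=manip.observe(); im,d,ci=snap('wrist',sys.argv[1]); w=world(d,ci)
r=R.from_euler('xyz',s['tcp_rot']); t=r.inv().apply((w.reshape(-1,3)-s['eef_pos'])).reshape(w.shape)
m=(np.abs(t[...,2]-0.0095)<0.009)&(np.abs(t[...,0])<.085); m[215:]=False
n,l,stt,_=cv2.connectedComponentsWithStats(m.astype(np.uint8)); k=1+np.argmax(stt[1:,4]); m=l==k
p=t[m]; A=np.c_[p[:,:2],np.ones(len(p))]; c=np.linalg.lstsq(A,p[:,2],rcond=None)[0]
print('rot',np.round(s['tcp_rot'],4),'n',len(p),'plane top (tool)',np.round(c,4),'far edge ty',np.percentile(p[:,1],.3).round(4))
pw=w[m]; A=np.c_[pw[:,:2]-pw[:,:2].mean(0),np.ones(len(pw))]; print('world slope',np.linalg.lstsq(A,pw[:,2],rcond=None)[0].round(4))
for side,pc in ((-1,.7),(1,99.3)):
    e=[]
    for y in np.arange(-.08,-.02,.006):
        q=p[np.abs(p[:,1]-y)<.003]
        if len(q)>20: e.append((y,np.percentile(q[:,0],pc)))
    e=np.array(e); g=np.polyfit(e[:,0],e[:,1],1); print('edge',side,np.round(g,4),'mean',e[:,1].mean().round(4))
E
python3 go.py 0.5273 -0.0185 0.18 1.402; python3 st.py w19.png
```

```text
t 18.6 p [0.5422 0.351  0.189 ] rot [ 3.1352 -0.0082  1.3394] F [ 1.   0.2 -0.8] M [ 0.01 -0.09 -0.02] w 0.0201 q7 0.84
tx -36.31 ty 7.02 tz 0.65 | rx 0.0066 ry -0.0080 rz -0.0626 | dist 37.0
rot [ 3.1352 -0.0082  1.3394] n 22248 plane top (tool) [-0.0005  0.0001  0.0086] far edge ty -0.0886
world slope [0.0081 0.0071 0.18  ]
edge -1 [-0.0123 -0.0683] mean -0.0677
edge 1 [0.0101 0.0666] mean 0.0661
```

View pics/w19.png

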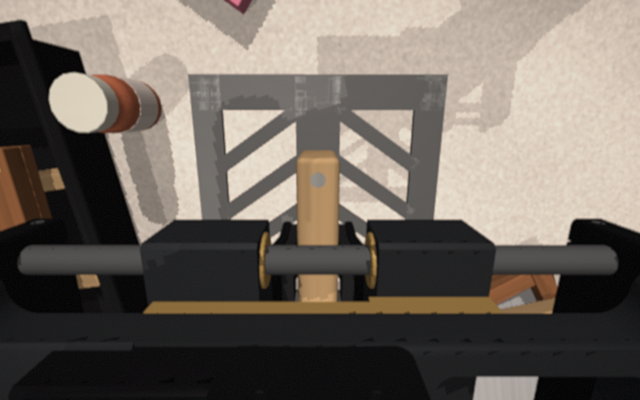

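Call:
{"op": "servo_tool", "data": {"commands": [{"tx": -2.5, "ty": 0.5, "tz": 0, "rx": 0.003, "ry": -0.004, "rz": -0.005, "fingers": 1}, {"tx": -6.5, "ty": 1.3, "tz": 0, "rx": 0.006, "ry": -0.008, "rz": -0.012, "fingers": 1}, {"tx": -11, "ty": 2.2, "tz": 0, "rx": 0.006, "ry": -0.008, "rz": -0.02, "fingers": 1}, {"tx": -15.5, "ty": 3.1, "tz": 0, "rx": 0.006, "ry": -0.008, "rz": -0.028, "fingers": 1}, {"tx": -20, "ty": 4, "tz": 0, "rx": 0.006, "ry": -0.008, "rz": -0.036, "fingers": 1}, {"tx": -24.5, "ty": 4.9, "tz": 0, "rx": 0.006, "ry": -0.008, "rz": -0.044, "fingers": 1}, {"tx": -29, "ty": 5.8, "tz": 0, "rx": 0.006, "ry": -0.008, "rz": -0.052, "fingers": 1}, {"tx": -33, "ty": 6.5, "tz": 0, "rx": 0.006, "ry": -0.008, "rz": -0.06, "fingers": 1}]}}

```text
clock: 19.45
eef_pos: [0.5272, 0.0115, 0.1836]
tcp_rot: [-3.138, 0.004, 1.399]
force: [0.3, 0.3, -0.4]
width: 0.0196
```

```bash
python3 go.py 0.528 -0.0185 0.18 1.402
```

```text
t 19.45 p [0.5272 0.0115 0.1836] rot [-3.1378  0.0036  1.3986] F [ 0.3  0.3 -0.4] M [ 0.01  0.01 -0.03] w 0.0196 q7 1.38
tx -2.94 ty 0.59 tz 0.37 | rx -0.0038 ry 0.0036 rz -0.0034 | dist 3.0
```

Call:
{"op": "servo_tool", "data": {"commands": [{"tx": -1.5, "ty": 0.3, "tz": 0.2, "rx": -0.004, "ry": 0.0035, "rz": -0.0035, "fingers": 1}, {"tx": -2.9, "ty": 0.6, "tz": 0.4, "rx": -0.004, "ry": 0.0035, "rz": -0.0035, "fingers": 1}, {"tx": -2.9, "ty": 0.6, "tz": 2, "rx": -0.004, "ry": 0.0035, "rz": -0.0035, "fingers": 1}, {"tx": -2.9, "ty": 0.6, "tz": 4, "rx": -0.004, "ry": 0.0035, "rz": -0.0035, "fingers": 1}, {"tx": -2.9, "ty": 0.6, "tz": 6, "rx": -0.004, "ry": 0.0035, "rz": -0.0035, "fingers": 1}, {"tx": -2.9, "ty": 0.6, "tz": 6.4, "rx": -0.004, "ry": 0.0035, "rz": -0.0035, "fingers": 1}, {"tx": -2.9, "ty": 0.6, "tz": 6.4, "rx": -0.004, "ry": 0.0035, "rz": -0.0035, "fingers": 1}, {"tx": -2.9, "ty": 0.6, "tz": 6.4, "rx": -0.004, "ry": 0.0035, "rz": -0.0035, "fingers": 1}]}}

```text
clock: 20.25
eef_pos: [0.5282, -0.0184, 0.1203]
tcp_rot: [3.141, 0.0, 1.402]
force: [1.0, -0.3, -0.8]
width: 0.0201
```

```bash
python3 go.py 0.528 -0.0185 0.0865 1.402; python3 st.py w20.png;  python3 - <<'E'
from h import *
im,_,_=snap('scene'); cv2.imwrite('pics/s20.png',cv2.resize(im[100:300,180:500],None,fx=2.4,fy=2.4))
E
```

```text
t 20.25 p [ 0.5282 -0.0184  0.1203] rot [3.1408e+00 1.0000e-04 1.4020e+00] F [ 1.  -0.3 -0.8] M [ 0.   -0.02  0.03] w 0.0201 q7 1.48
tx -0.01 ty -0.02 tz 3.38 | rx 0.0008 ry 0.0001 rz -0.0000 | dist 3.4
rot [3.1408e+00 1.0000e-04 1.4020e+00] n 22258 plane top (tool) [-0.0005  0.0004  0.0086] far edge ty -0.0886
world slope [0.0005 0.0004 0.1116]
edge -1 [-0.0119 -0.0682] mean -0.0676
edge 1 [0.0068 0.0665] mean 0.0662
```

View pics/w20.png

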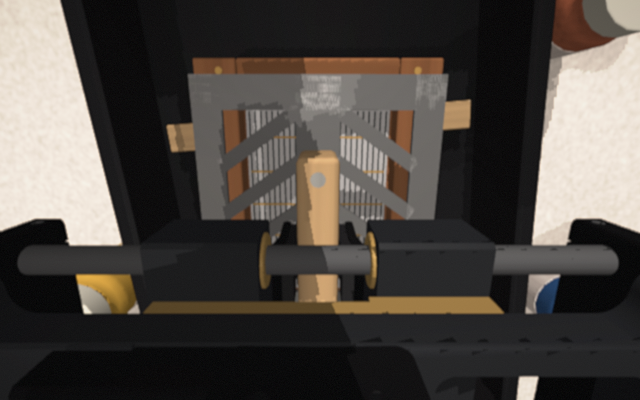

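View pics/s20.png

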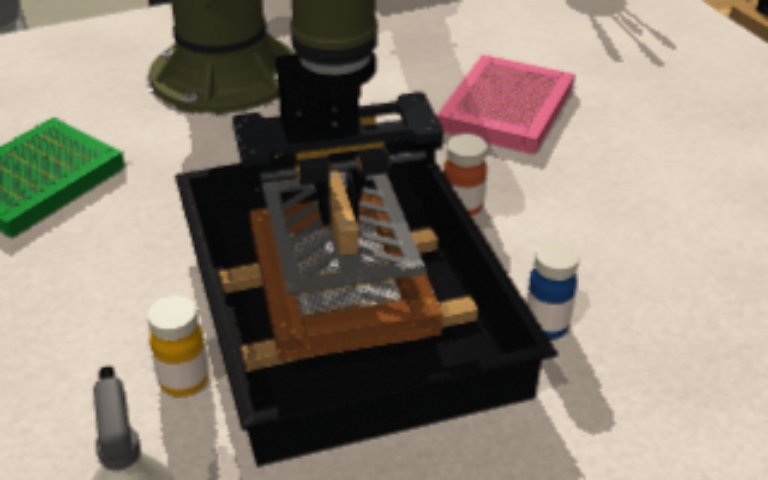

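Call:
{"op": "servo_tool", "data": {"commands": [{"tx": 0, "ty": 0, "tz": 0.8, "rx": 0, "ry": 0, "rz": 0, "fingers": 1}, {"tx": 0, "ty": 0, "tz": 1.6, "rx": 0, "ry": 0, "rz": 0, "fingers": 1}, {"tx": 0, "ty": 0, "tz": 2.4, "rx": 0, "ry": 0, "rz": 0, "fingers": 1}, {"tx": 0, "ty": 0, "tz": 2.8, "rx": 0, "ry": 0, "rz": 0, "fingers": 1}, {"tx": 0, "ty": 0, "tz": 2.8, "rx": 0, "ry": 0, "rz": 0, "fingers": 1}]}}

```text
clock: 20.85
eef_pos: [0.5279, -0.0183, 0.0917]
tcp_rot: [-3.142, 0.0, 1.402]
force: [0.0, 0.1, -1.6]
width: 0.0197
```

```bash
python3 go.py 0.528 -0.0185 0.0865 1.402
```

```text
t 20.85 p [ 0.5279 -0.0183  0.0917] rot [-3.1416e+00  3.0000e-04  1.4021e+00] F [ 0.   0.1 -1.6] M [-0.05  0.01  0.04] w 0.0197 q7 1.51
tx -0.02 ty 0.02 tz 0.52 | rx -0.0000 ry 0.0003 rz 0.0001 | dist 0.5
```

Call:
{"op": "servo_tool", "data": {"commands": [{"tx": -0.02, "ty": 0.02, "tz": 0.25, "rx": 0, "ry": 0, "rz": 0, "fingers": 1}, {"tx": -0.02, "ty": 0.02, "tz": 0.5, "rx": 0, "ry": 0, "rz": 0, "fingers": 1}, {"tx": -0.02, "ty": 0.02, "tz": 0.5, "rx": 0, "ry": 0, "rz": 0, "fingers": 1}, {"tx": -0.02, "ty": 0.02, "tz": 0.5, "rx": 0, "ry": 0, "rz": 0, "fingers": 1}, {"tx": -0.02, "ty": 0.02, "tz": 0.5, "rx": 0, "ry": 0, "rz": 0, "fingers": 1}]}}

```text
clock: 21.35
eef_pos: [0.5282, -0.0186, 0.0868]
tcp_rot: [3.141, 0.0, 1.402]
force: [-0.0, 1.0, -1.3]
width: 0.0197
```

```bash
python3 go.py 0.528 -0.0185 0.0865 1.402; python3 st.py w21.png; python3 - <<'E'
from h import *
# deckle visible beyond the stencil in the wrist view, in tool frame
from scipy.spatial.transform import Rotation as R
s=manip.observe(); im,d,ci=snap('wrist','w22.png'); w=world(d,ci)
m=(np.abs(w[...,2]-.0645)<.004)&(np.hypot(w[...,0]-.528,w[...,1]+.0185)<.14); m[215:]=False
m=cv2.morphologyEx(m.astype(np.uint8),cv2.MORPH_OPEN,np.ones((3,3)))>0
r=R.from_euler('xyz',s['tcp_rot']); t=r.inv().apply(w[m]-s['eef_pos'])
print('deckle top n',len(t),'z',np.median(w[m][:,2]).round(4),'far edge ty',np.percentile(t[:,1],.5).round(4),'tx',np.percentile(t[:,0],[.3,99.7]).round(4))
far=t[(t[:,1]<-.095)]
e=[(x,np.percentile(t[np.abs(t[:,0]-x)<.004][:,1],1)) for x in np.arange(-.07,.071,.01)]
print('deckle yaw vs tool',np.polyfit(*np.array(e).T,1).round(4))
for n in ['scene','side']:
    im,_,_=snap(n); a=im[100:300,180:500] if n=='scene' else im[120:320,200:520]
    cv2.imwrite('pics/%s22.png'%n,cv2.resize(a,None,fx=2.4,fy=2.4))
E
python3 go.py
```

```text
t 21.35 p [ 0.5282 -0.0186  0.0868] rot [3.1413e+00 2.0000e-04 1.4020e+00] F [-0.   1.  -1.3] M [ 0.    0.03 -0.01] w 0.0197 q7 1.51
tx 0.00 ty -0.02 tz 0.03 | rx 0.0003 ry 0.0002 rz -0.0000 | dist 0.0
rot [3.1413e+00 2.0000e-04 1.4020e+00] n 22262 plane top (tool) [-0.0006  0.0002  0.0086] far edge ty -0.0887
world slope [0.0002 0.0003 0.0782]
edge -1 [-0.01   -0.0682] mean -0.0677
edge 1 [0.0065 0.0664] mean 0.0661
deckle top n 12930 z 0.0648 far edge ty -0.1044 tx [-0.1348  0.0815]
deckle yaw vs tool [ 0.0008 -0.1043]
t 21.55 p [ 0.5281 -0.0186  0.0868] rot [3.1414e+00 2.0000e-04 1.4020e+00] F [-0.1  0.2 -0.6] M [-0.03  0.01 -0.02] w 0.0198 q7 1.51
```

View pics/w22.png

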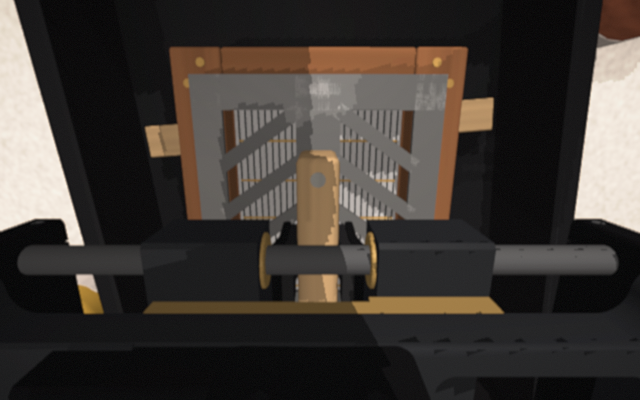

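View pics/scene22.png

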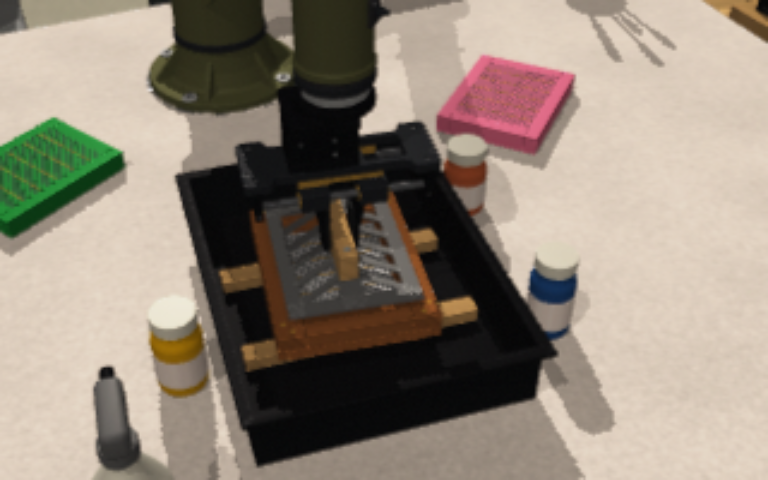

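View pics/side22.png

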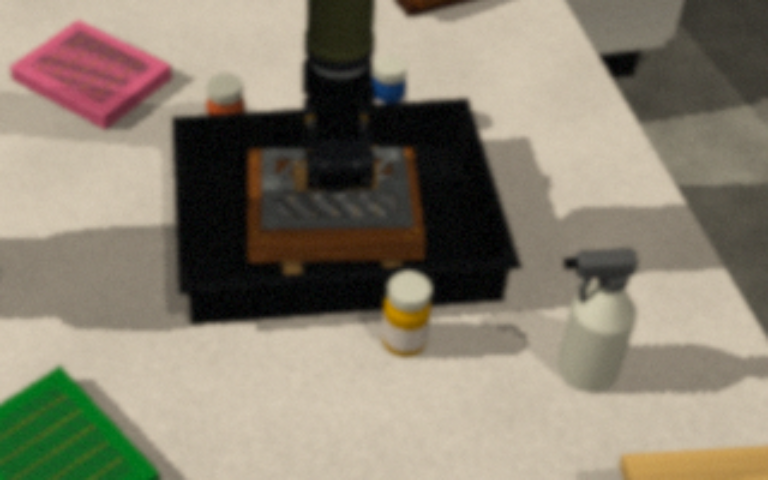

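The stencil is centred within about 1 mm, square, level, 10 mm above the deckle, and still. Handing in.

```bash
python3 -c "
from bench import manip
print(manip.job_done())"; python3 go.py
```

```text
the job is handed in; nothing more can be done
None
the job is handed in; nothing more can be done
```

The deckle is home on the mould and released, and I handed the job in while holding the stencil over it. It took about 21.6 s of the 72 s; the tool reports no verdict.

- **Deckle:** I gripped it by its +x bar at 40 N and lowered it without feeling any contact force. After release, its top measured 64.5 mm against a nominal 64, with a slope of about 0.001. Its centre was within 1 mm of where the mould measured, and its yaw was within about 0.1°.
- **Stencil:** I took it by the handle at 35 N and carried it with its underside at least 17 cm up, over the jars and the tray wall. In the last wrist picture:
  - It was level within 0.001, and about 10.4 mm above the deckle.
  - It was square within 0.001 rad.
  - It was centred to about 1 mm. I left a 0.5–1 mm offset along the deckle's length, which is about the measuring error.
- **Other objects:** The jars, the sprayer and the green and pink look-alikes were standing where they were in the last scene and side views.

**Failed or disagreed checks:**
- The network missed the deckle in one wrist picture, so I measured it from depth instead; a later network reading agreed.
- The two fixed cameras disagreed by about 5 mm, so I used the wrist camera for all precise positions.
- The last tool-frame check of the deckle's short direction was unreliable on one side, because other things in the tray were picked up in it. I relied on the earlier measurement there.

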